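# Free the seized air-line cock

### The job

The wing handle of the shut-off cock on the bench has seized with rust. Take hold of it and rock it gently back and forth, easing off each way as soon as you feel it come up hard so that the plug is never wrenched, until it breaks free; then turn it anticlockwise to its stop so that it lies along the pipe, and let go. Do not disturb the things standing around it.

Things in the scene. Friction and masses are not known exactly. Their poses are not given: they have to be found in the camera images.
- cock: Shut-off cock fixed to the bench: grey round cast body 108 mm across, cover top 74 mm high, brass gland 32 mm across up to 84 mm, on a 130 x 250 mm foot plate. A steel pipe runs through it along its y axis (302 mm end to end, top below 67 mm). Origin: centre of the underside, on the bench, on the handle's vertical axis; z up.
- grip (a point): Centre of the wing handle, on its turning axis, 118 mm above the bench: an upright steel bar 80 mm long, 12 mm thick, 28 mm high (104 to 132 mm above the bench), with a 22 mm wide button in the middle of its top, up to 138 mm. Its x axis lies along the bar and turns with it, z is up. Below the bar there is only a 16 mm stem down to the gland.
- handle (a joint): Handle angle, rad, growing anticlockwise from above. 0: bar square across the pipe, closed (starts within 0.03 of it); 1.57: open stop, bar along the pipe. Friction 0.08 N m, stays where left. Seized, it has a small play and comes up hard at 0.10 to 0.30 rad either way, not centred on 0 and differing each time. Once free (beyond 0.65 proves it) it turns from -0.7 to 1.57 without hard resistance.
- seat (a joint): Wind-up of the rusted plug, rad, same sense as handle, 0.1 rad per N m; 0 when not forced. Over 0.06 (0.6 N m) either way it is wrenched; 0.2 N m felt on top of the friction shows the end of the play. Held there 0.2 s the rust gives a notch: play grows 0.08 rad both ways, then the other side is due (same side again gains nothing). Four notches free it, the first anticlockwise; the last play ends at most 0.54 from 0.
- thread_cone: Bystander: white thread cone, 60 mm across, 100 mm high, standing loose. Origin: centre of its underside.
- tape_roll: Bystander: cardboard-brown tape roll, 96 mm across, 48 mm high, lying loose. Origin: centre of its underside.
- oil_can: Bystander: small can 52 mm across, 100 mm high, standing loose. Origin: centre of its underside.
- screwdriver: Bystander: black-handled screwdriver, 170 mm long, lying loose on the bench. Origin: at its underside, its x axis along the shaft.

How it is judged:
By the outcome, as a careful person would: the job done as asked, in the order asked, and still so for the second after the job is handed in, with the robot touching nothing.
It also fails if it takes over 69 s, if anything falls off the work surface, if the arm or the gripper's body presses on something with over 40 N, if the wrist force passes 120 N, or if a joint passes its speed limit or range.

### The arm

A 6-joint arm with a two-finger parallel gripper is mounted at the origin on the work surface. World frame = base frame: x ahead of the robot, y to its left, z up, the work surface at z = 0. Lengths are in m, angles in rad, forces in N, time in s.
With the tool pointing down it reaches from about 0.35 to 0.85 m from the base axis. Payload 8.1 kg.
Tool frame: the origin (TCP) lies at the very end of the fingers, on their centre line; the grasp point (between the pads) lies 19 mm behind it (robot.pinch_z is the z of the grasp point in the tool frame, in m); z points along the fingers, y is the direction in which the jaws open and shut (so a half turn about z gives the same grasp; the last joint's range is limited). The gripper opens to 93 mm and grips with 3 to 60 N. Pads are 15 mm wide; open, the fingers measure 128 mm over their backs; the gripper's body (75 mm by 188 mm) begins 65 mm behind the grasp point.
Start: joints at [-1.353, 0.13, 1.488, -0, 1.523, -0.085], TCP at [0.179, -0.573, 0.219] pointing down, gripper open.
Joint ranges: [-2.96, 2.96], [-0.89, 2.26], [0.02, 2.5], [-1.34, 4.48], [0, 2.73], [-2.66, 2.66]. Speed limits (rad/s): [2.39, 2.39, 2.79, 3.14, 3.14, 3.14].

### API

Orientations are given as a rotation vector (axis times angle).
In Python, from plant import robot gives the robot as it stands.
- The arm moves only by the tool drive_tool, never from a script. Its argument "steps" is a list of rows, each an object of numbers: "jaw": the opening, from 0 (shut) to 1 (fully open); "tx", "ty", "tz": the shift along the tool's x, y, z scaled (see below); "turn": the turn about the tool's z scaled (see below). A call has 1 to 12 rows; each row is the pose to reach, as a shift and turn from the pose commanded when the call began, along the tool's axes at that moment, turning the shorter way round; what a row does not reach only later rows make up. The controller multiplies each number of a shift by 0.3 m and each number of a turn by 180 degrees. A row lasts 1/10 s, in which the tool goes at most 50 mm and 8.59 degrees, less where a joint would pass 70% of its speed; a pose out of reach is approached as far as the arm can. A call with a number of a shift or a turn outside -1 to 1 is refused whole. A call with a gripper value outside its range is refused whole. The fingers move at their own pace and stop on an object; "force" is the grip in N (left out, the last holds). Time passes only in rows, so rows that repeat a pose let the fingers close. It gives the time, the measured TCP pose, the force and the opening at its end, in the units of the state.
- robot.read_state(): the state, without advancing time (a new reading comes with each control period).
- robot.read_camera(name): name is "scene" or "top"; returns (picture, depth): 420x560x3 uint8, blue, green, red; 420x560 float32, m along the optical axis (not along the pixel's ray), 0 where there is no reading.
- robot.get_calibration(name): a dict with "fx", "fy", "cx", "cy" (pixels), "eye" and "attitude" of the camera in the world. Camera axes: x right, y down, z forward; pixel columns grow to the right and rows downward; lengths in m; the calibration is good to about 2 mm. A picture is of the moment at which its call begins. get_calibration takes no time and is no camera call.
- robot.close_job(): hands the job in, once; it reports no verdict.
The state is a dict: "t": time; "q": joint angles; "dq": joint speeds; "joint_torque": joint torques, N m; "tool_pos": TCP position; "orientation": TCP orientation; "force": force on the tool from outside, world axes, zero at the start; "wrist_torque": the same for the moment, N m; "opening": finger opening in m.
Only numpy, scipy, OpenCV 4.12 (cv2) and the standard library are available. Lean on these libraries where they do the work, as an engineer would, in place of code of your own. Each camera call takes 0.05 s, during which the arm holds its last target.

## Working session

There is one attempt and no reset: what is moved stays moved. The work goes in short steps, Python scripts to look and compute and a tool call to move; the robot and the scene stay as the last step left them, time stands still between calls to the robot, and variables do not carry over. Pictures are saved under pics/ and viewed, and the job is handed in when it is done.

Besides the shell and the picture viewer there is one more tool, called as name([rows], argument=value, ...), one row to a line, values as JSON. drive_tool: Moves the arm, as the interface text tells. Its arguments: {"type":"object","properties":{"steps":{"type":"array"},"force":{"type":"number"}},"required":["steps"]}

```bash
ls; mkdir -p pics; python3 - <<'E'
from plant import robot
import cv2,numpy as np
s=robot.read_state();print(s)
for n in("scene","top"):
    p,d=robot.read_camera(n);cv2.imwrite(f"pics/{n}0.png",p);np.save(f"{n}0.npy",d)
    print(n,robot.get_calibration(n))
E
```

```text
pics
{'t': 0.0, 'q': array([-1.35340451e+00,  1.31168055e-01,  1.48927001e+00, -1.94802498e-05,
        1.52301034e+00, -8.53740149e-02]), 'dq': array([-0.00015235,  0.00168807,  0.00036353,  0.0031703 ,  0.00055513,
        0.00058479]), 'joint_torque': array([-2.40945665e-04, -5.59843183e+01, -4.91760492e+01,  7.66004319e-02,
        3.53536033e-02, -1.43068119e-04]), 'tool_pos': array([ 0.17880186, -0.57213816,  0.21758844]), 'orientation': array([-3.10383424e+00, -4.73491486e-01,  2.22642357e-04]), 'force': array([-0.13732547, -0.32909325, -0.27254797]), 'wrist_torque': array([-0.02700085,  0.0122811 ,  0.01754867]), 'opening': 0.09270368668004043}
scene {'fx': 385.82938891464323, 'fy': 385.82938891464323, 'cx': 278.1146789451113, 'cy': 208.92832483264948, 'eye': array([ 0.84060568, -0.3479691 ,  0.94881701]), 'attitude': array([-2.52520361, -0.76538709,  0.21766931])}
top {'fx': 400.3308214395126, 'fy': 400.3308214395126, 'cx': 276.2697450949641, 'cy': 217.77456261825603, 'eye': array([0.44891538, 0.04743159, 0.84727709]), 'attitude': array([-2.14996169,  2.14062016, -0.10945523])}
```

View pics/scene0.png

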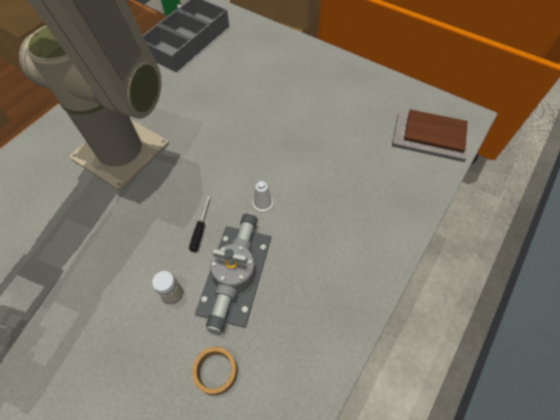

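View pics/top0.png

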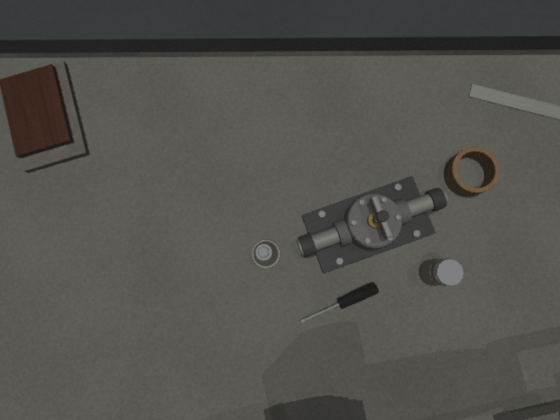

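The top view shows the cock at about (374,221) and its bar running from about (376,199) to (389,236). The cone is at (265,253), can at (448,272), tape roll at (475,170) and screwdriver at (340,302). The scene view shows the bar at about (231,256).

```bash
cat >h.py <<'E'
import numpy as np,cv2
from scipy.spatial.transform import Rotation as R
from plant import robot
def world(n,d):
    c=robot.get_calibration(n);v,u=np.mgrid[:d.shape[0],:d.shape[1]]
    P=np.dstack([(u-c['cx'])/c['fx']*d,(v-c['cy'])/c['fy']*d,d])
    W=P@R.from_rotvec(c['attitude']).as_matrix().T+c['eye'];W[d==0]=np.nan
    return W
E
python3 - <<'E'
from h import *
for n,(u,v),r in(("top",(380,218),45),("scene",(231,258),45)):
    d=np.load(n+"0.npy");W=world(n,d)
    S=W[v-r:v+r,u-r:u+r].reshape(-1,3)
    print(n,'bench',np.nanmedian(W[...,2]))
    for lo,hi in((.105,.134),(.122,.134),(.134,.145),(.068,.0775)):
        m=(S[:,2]>lo)&(S[:,2]<hi);Q=S[m]
        if len(Q)<4: print(lo,len(Q));continue
        rect=cv2.minAreaRect((Q[:,:2]*1000).astype(np.float32))
        w,V=np.linalg.eigh(np.cov(Q[:,:2].T));a=V[:,1]
        print(lo,hi,len(Q),Q.mean(0).round(4),rect,'pca ang',np.degrees(np.arctan2(a[1],a[0])).round(1))
    m=(S[:,2]>.003)&(S[:,2]<.025);Q=S[m]
    rect=cv2.minAreaRect((Q[:,:2]*1000).astype(np.float32));print('plate',rect,np.median(Q[:,2]))
# bystanders
d=np.load("top0.npy");W=world("top",d)
for nm,(u,v),r in(("cone",(265,253),20),("can",(445,272),25),("tape",(475,170),30),("sd",(340,302),42)):
    S=W[v-r:v+r,u-r:u+r].reshape(-1,3);Q=S[S[:,2]>.008]
    print(nm,Q.min(0).round(3),Q.max(0).round(3))
E
```

```text
top bench 0.000162767517657314
0.105 0.134 336 [ 0.5423 -0.1226  0.1263] ((543.1580810546875, -123.87091064453125), (79.51326751708984, 14.028912544250488), 19.503969192504883) pca ang -160.3
0.122 0.134 249 [ 0.543  -0.1235  0.1307] ((543.3292236328125, -124.23014068603516), (79.43055725097656, 13.237412452697754), 19.503969192504883) pca ang -160.2
0.134 0.145 122 [ 0.5425 -0.1245  0.138 ] ((535.1602783203125, -124.732666015625), (36.33238983154297, 19.818838119506836), 4.365448951721191) pca ang -158.8
0.068 0.0775 1637 [ 0.5402 -0.1203  0.0739] ((543.1423950195312, -123.83370208740234), (105.02185821533203, 104.4900894165039), 63.560787200927734) pca ang 99.1
plate ((557.6577758789062, -150.59722900390625), (192.1583251953125, 190.3682098388672), 89.95207214355469) 0.010247156685937953
scene bench -0.00036220248707719005
0.105 0.134 225 [ 0.5475 -0.126   0.1245] ((545.9927978515625, -125.60160827636719), (79.12889099121094, 16.124271392822266), 20.23204231262207) pca ang -159.7
0.122 0.134 146 [ 0.5464 -0.125   0.1301] ((545.9927978515625, -125.60160827636719), (79.12889099121094, 16.124271392822266), 20.23204231262207) pca ang -159.7
0.134 0.145 80 [ 0.5462 -0.1241  0.1376] ((547.3115844726562, -122.67029571533203), (68.08609008789062, 21.3209285736084), 7.919707775115967) pca ang -163.8
0.068 0.0775 951 [ 0.5519 -0.1307  0.0739] ((545.6307373046875, -123.94017028808594), (106.43038177490234, 105.88229370117188), 64.35393524169922) pca ang 70.3
plate ((501.68829345703125, -92.22589111328125), (241.48751831054688, 257.6659851074219), 34.11058807373047) 0.01041318200568564
cone [0.454 0.062 0.008] [0.508 0.118 0.103]
can [ 0.419 -0.277  0.008] [ 0.471 -0.226  0.104]
tape [ 0.587 -0.383  0.008] [ 0.699 -0.266  0.063]
sd [ 0.343 -0.14   0.008] [0.467 0.016 0.03 ]
```

```bash
python3 - <<'E'
from h import *
s=robot.read_state()
M=R.from_rotvec(s['orientation']).as_matrix();print(M.round(3))
print('yaw x',np.degrees(np.arctan2(M[1,0],M[0,0])), s['q'][0]-s['q'][5])
print(M.T@(np.array([.5444,-.1244,.20])-s['tool_pos']), robot.pinch_z)
# which way does q6 go
E
```

```text
[[ 0.954  0.298 -0.   ]
 [ 0.298 -0.954  0.002]
 [ 0.    -0.002 -1.   ]]
yaw x 17.35061667281179 -1.2679732370372794
[ 0.48248758 -0.31837613  0.01825455] -0.0188
```

drive_tool([
  {"tx": 0.8,"ty": -0.53,"tz": 0.03,"turn": -0.0147,"jaw": 1},
  {"tx": 0.8,"ty": -0.53,"tz": 0.03,"turn": -0.0147,"jaw": 1},
  {"tx": 0.8,"ty": -0.53,"tz": 0.03,"turn": -0.0147,"jaw": 1},
  {"tx": 0.8,"ty": -0.53,"tz": 0.03,"turn": -0.0147,"jaw": 1},
  {"tx": 0.8,"ty": -0.53,"tz": 0.03,"turn": -0.0147,"jaw": 1},
  {"tx": 0.8,"ty": -0.53,"tz": 0.03,"turn": -0.0147,"jaw": 1},
  {"tx": 0.8,"ty": -0.53,"tz": 0.03,"turn": -0.0147,"jaw": 1},
  {"tx": 0.8,"ty": -0.53,"tz": 0.03,"turn": -0.0147,"jaw": 1},
])

```text
t: 0.9
tool_pos: [0.3608, -0.3488, 0.2094]
orientation: [-3.093, -0.549, 0.001]
force: [-0.6, -0.8, 0.2]
opening: 0.0932
```

```bash
cat >st.py <<'E'
from h import *
s=robot.read_state()
M=R.from_rotvec(s['orientation']).as_matrix()
print('t',s['t'],'pos',s['tool_pos'].round(4),'yaw',np.degrees(np.arctan2(M[1,0],M[0,0])).round(2),'F',s['force'].round(2),'T',s['wrist_torque'].round(3),'open',s['opening'])
print('to go',((M.T@(np.array([.5444,-.1244,.099])-s['tool_pos']))/.3).round(4))
E
python3 st.py
```

```text
t 0.9 pos [ 0.3608 -0.3488  0.2094] yaw 20.13 F [-0.56 -0.84  0.19] T [ 0.009 -0.015 -0.014] open 0.09319179136874817
to go [ 0.8321 -0.4917  0.3676]
```

drive_tool([
  {"tx": 0.832,"ty": -0.492,"tz": 0.1},
  {"tx": 0.832,"ty": -0.492,"tz": 0.1},
  {"tx": 0.832,"ty": -0.492,"tz": 0.1},
  {"tx": 0.832,"ty": -0.492,"tz": 0.1},
  {"tx": 0.832,"ty": -0.492,"tz": 0.1},
  {"tx": 0.832,"ty": -0.492,"tz": 0.1},
  {"tx": 0.832,"ty": -0.492,"tz": 0.1},
  {"tx": 0.832,"ty": -0.492,"tz": 0.1},
  {"tx": 0.832,"ty": -0.492,"tz": 0.1},
  {"tx": 0.832,"ty": -0.492,"tz": 0.1},
])

```text
schema error: expected keys jaw, tx, ty, tz, turn
```

```bash
python3 st.py; python3 - <<'E'
from h import *
p,d=robot.read_camera("scene");cv2.imwrite("pics/s1.png",cv2.resize(p[180:340,140:340],None,fx=3,fy=3))
E
```

```text
t 0.9 pos [ 0.3608 -0.3488  0.2094] yaw 20.13 F [-0.56 -0.84  0.19] T [ 0.009 -0.015 -0.014] open 0.09319179136874817
to go [ 0.8321 -0.4917  0.3676]
```

View pics/s1.png

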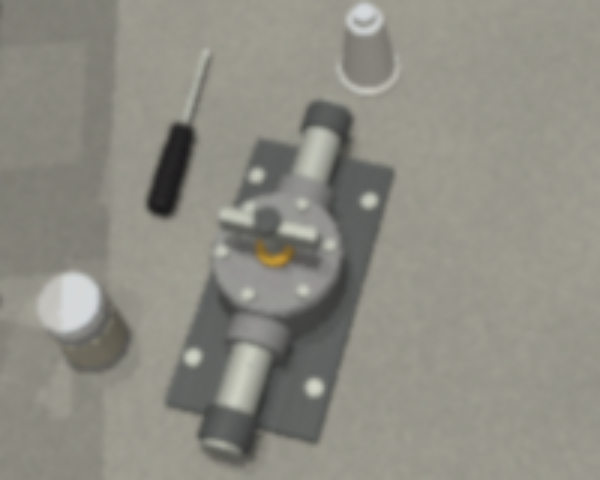

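The move was refused because every row needs all five keys. The picture shows the bar with a round button in its middle at about (267,220). I'll send the move again with all keys.

drive_tool([
  {"tx": 0.832,"ty": -0.492,"tz": 0.1,"turn": 0,"jaw": 1},
  {"tx": 0.832,"ty": -0.492,"tz": 0.1,"turn": 0,"jaw": 1},
  {"tx": 0.832,"ty": -0.492,"tz": 0.1,"turn": 0,"jaw": 1},
  {"tx": 0.832,"ty": -0.492,"tz": 0.1,"turn": 0,"jaw": 1},
  {"tx": 0.832,"ty": -0.492,"tz": 0.1,"turn": 0,"jaw": 1},
  {"tx": 0.832,"ty": -0.492,"tz": 0.1,"turn": 0,"jaw": 1},
  {"tx": 0.832,"ty": -0.492,"tz": 0.1,"turn": 0,"jaw": 1},
  {"tx": 0.832,"ty": -0.492,"tz": 0.1,"turn": 0,"jaw": 1},
  {"tx": 0.832,"ty": -0.492,"tz": 0.1,"turn": 0,"jaw": 1},
])

```text
t: 1.85
tool_pos: [0.5441, -0.1271, 0.1795]
orientation: [3.094, 0.542, -0.001]
force: [-0.1, -0.7, 0.2]
opening: 0.0932
```

```bash
python3 st.py; python3 - <<'E'
from h import *
p,d=robot.read_camera("scene");cv2.imwrite("pics/s2.png",cv2.resize(p[180:340,140:340],None,fx=3,fy=3))
E
```

```text
t 1.85 pos [ 0.5441 -0.1271  0.1795] yaw 19.88 F [-0.1  -0.74  0.24] T [-0.043  0.045  0.044] open 0.0931977793008513
to go [ 0.0042 -0.0081  0.2683]
```

View pics/s2.png

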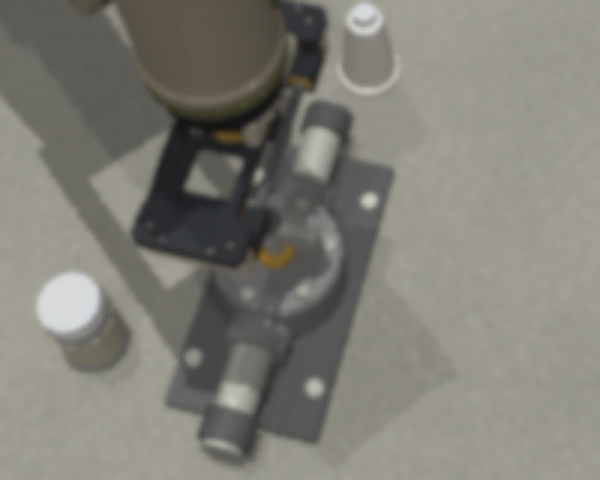

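The open jaws straddle the bar. I'll go straight down with a small correction.

drive_tool([
  {"tx": 0.004,"ty": -0.004,"tz": 0.08,"turn": 0,"jaw": 1},
  {"tx": 0.004,"ty": -0.004,"tz": 0.16,"turn": 0,"jaw": 1},
  {"tx": 0.004,"ty": -0.004,"tz": 0.23,"turn": 0,"jaw": 1},
  {"tx": 0.004,"ty": -0.004,"tz": 0.268,"turn": 0,"jaw": 1},
  {"tx": 0.004,"ty": -0.004,"tz": 0.268,"turn": 0,"jaw": 1},
  {"tx": 0.004,"ty": -0.004,"tz": 0.268,"turn": 0,"jaw": 1},
  {"tx": 0.004,"ty": -0.004,"tz": 0.268,"turn": 0,"jaw": 1},
])

```text
t: 2.6
tool_pos: [0.5464, -0.1244, 0.1009]
orientation: [3.093, 0.544, 0.003]
force: [-0.0, 0.7, 0.1]
opening: 0.0933
```

```bash
python3 st.py
```

```text
t 2.6 pos [ 0.5464 -0.1244  0.1009] yaw 19.97 F [-0.    0.75  0.13] T [-0.035 -0.055 -0.019] open 0.09332370582082555
to go [-0.0061 -0.0024  0.0064]
```

drive_tool([
  {"tx": -0.004,"ty": -0.002,"tz": 0.004,"turn": 0,"jaw": 0},
  {"tx": -0.004,"ty": -0.002,"tz": 0.004,"turn": 0,"jaw": 0},
  {"tx": -0.004,"ty": -0.002,"tz": 0.004,"turn": 0,"jaw": 0},
  {"tx": -0.004,"ty": -0.002,"tz": 0.004,"turn": 0,"jaw": 0},
  {"tx": -0.004,"ty": -0.002,"tz": 0.004,"turn": 0,"jaw": 0},
  {"tx": -0.004,"ty": -0.002,"tz": 0.004,"turn": 0,"jaw": 0},
  {"tx": -0.004,"ty": -0.002,"tz": 0.004,"turn": 0,"jaw": 0},
  {"tx": -0.004,"ty": -0.002,"tz": 0.004,"turn": 0,"jaw": 0},
  {"tx": -0.004,"ty": -0.002,"tz": 0.004,"turn": 0,"jaw": 0},
  {"tx": -0.004,"ty": -0.002,"tz": 0.004,"turn": 0,"jaw": 0},
], force=10)

```text
t: 3.6
tool_pos: [0.5443, -0.1243, 0.0981]
orientation: [3.093, 0.545, 0.001]
force: [1.2, -2.3, -1.0]
opening: 0.0216
```

```bash
python3 st.py
```

```text
t 3.6 pos [ 0.5443 -0.1243  0.0981] yaw 19.99 F [ 1.25 -2.33 -1.03] T [-0.342 -0.219 -0.029] open 0.021641545798233356
to go [ 0.0001  0.0002 -0.0031]
```

The opening is 21.6 mm, so the pads are on the button and not the 12 mm bar. I'll open and slide 28 mm outward to grip one wing instead. From there I'll turn along an arc about the handle axis.

drive_tool([
  {"tx": 0,"ty": 0,"tz": 0,"turn": 0,"jaw": 0.5},
  {"tx": 0,"ty": 0,"tz": 0,"turn": 0,"jaw": 0.5},
  {"tx": 0,"ty": 0,"tz": 0,"turn": 0,"jaw": 0.5},
  {"tx": 0.05,"ty": 0,"tz": 0,"turn": 0,"jaw": 0.5},
  {"tx": 0.09,"ty": 0,"tz": 0,"turn": 0,"jaw": 0.5},
  {"tx": 0.09,"ty": 0,"tz": 0,"turn": 0,"jaw": 0.5},
  {"tx": 0.09,"ty": 0,"tz": 0,"turn": 0,"jaw": 0.5},
], force=10)

```text
t: 4.3
tool_pos: [0.5694, -0.1142, 0.0978]
orientation: [-3.093, -0.547, 0.001]
force: [-0.8, 0.2, -0.8]
opening: 0.0465
```

```bash
python3 st.py
```

```text
t 4.3 pos [ 0.5694 -0.1142  0.0978] yaw 20.04 F [-0.77  0.21 -0.75] T [0.018 0.024 0.04 ] open 0.04649693552863493
to go [-0.0899  0.0035 -0.0038]
```

drive_tool([
  {"tx": 0,"ty": 0,"tz": 0,"turn": 0,"jaw": 0},
  {"tx": 0,"ty": 0,"tz": 0,"turn": 0,"jaw": 0},
  {"tx": 0,"ty": 0,"tz": 0,"turn": 0,"jaw": 0},
  {"tx": 0,"ty": 0,"tz": 0,"turn": 0,"jaw": 0},
  {"tx": 0,"ty": 0,"tz": 0,"turn": 0,"jaw": 0},
  {"tx": 0,"ty": 0,"tz": 0,"turn": 0,"jaw": 0},
  {"tx": 0,"ty": 0,"tz": 0,"turn": 0,"jaw": 0},
], force=10)

```text
t: 5.0
tool_pos: [0.5695, -0.1149, 0.0981]
orientation: [3.093, 0.545, 0.0]
force: [0.6, -2.8, -1.0]
opening: 0.0121
```

```bash
python3 st.py
```

```text
t 5.0 pos [ 0.5695 -0.1149  0.0981] yaw 19.99 F [ 0.62 -2.78 -0.98] T [-0.487 -0.17   0.102] open 0.012080619145185162
to go [-0.0896  0.0013 -0.003 ]
```

The opening is 12.1 mm, so I now hold the wing. I'll firm up the grip and build a torque-about-axis readout.

```bash
cat >tq.py <<'E'
from h import *
s=robot.read_state()
M=R.from_rotvec(s['orientation']).as_matrix();yaw=np.arctan2(M[1,0],M[0,0])
c=np.array([.5444,-.1244]);p=s['tool_pos'][:2]-c;F=s['force']
ax=s['wrist_torque'][2]+p[0]*F[1]-p[1]*F[0]
print('t %.2f tool-angle %.3f posangle %.3f r %.4f z %.4f'%(s['t'],yaw-np.radians(20),np.arctan2(p[1],p[0])-np.radians(20),np.hypot(*p),s['tool_pos'][2]),
 'axisT %.3f'%ax,'Tz %.3f'%s['wrist_torque'][2],'F_tool',(M.T@F).round(1),'open %.4f'%s['opening'])
E
cat >arc.py <<'E'
import sys,numpy as np
r=.027
print("cum from call start:")
for a in sys.argv[1:]:
    a=float(a);print(a,'tx %.4f ty %.4f turn %.4f'%(r*(np.cos(a)-1)/.3,-r*np.sin(a)/.3,-a/np.pi))
E
python3 arc.py .01 .02 .03 .04 .06 .08 .1 .12 .16 .2 .24 .3 .4
```

```text
cum from call start:
0.01 tx -0.0000 ty -0.0009 turn -0.0032
0.02 tx -0.0000 ty -0.0018 turn -0.0064
0.03 tx -0.0000 ty -0.0027 turn -0.0095
0.04 tx -0.0001 ty -0.0036 turn -0.0127
0.06 tx -0.0002 ty -0.0054 turn -0.0191
0.08 tx -0.0003 ty -0.0072 turn -0.0255
0.1 tx -0.0004 ty -0.0090 turn -0.0318
0.12 tx -0.0006 ty -0.0108 turn -0.0382
0.16 tx -0.0011 ty -0.0143 turn -0.0509
0.2 tx -0.0018 ty -0.0179 turn -0.0637
0.24 tx -0.0026 ty -0.0214 turn -0.0764
0.3 tx -0.0040 ty -0.0266 turn -0.0955
0.4 tx -0.0071 ty -0.0350 turn -0.1273
```

drive_tool([
  {"tx": 0,"ty": 0,"tz": 0,"turn": 0,"jaw": 0},
  {"tx": 0,"ty": 0,"tz": 0,"turn": 0,"jaw": 0},
], force=40)

```text
t: 5.2
tool_pos: [0.5696, -0.1148, 0.0981]
orientation: [3.093, 0.545, 0.0]
force: [2.1, -5.2, -0.8]
opening: 0.0118
```

```bash
python3 tq.py
```

```text
t 5.20 tool-angle -0.000 posangle 0.015 r 0.0269 z 0.0981 axisT 0.126 Tz 0.277 F_tool [0.2 5.6 0.8] open 0.0118
```

drive_tool([
  {"tx": 0,"ty": -0.0018,"tz": 0,"turn": -0.0064,"jaw": 0},
  {"tx": -0.0001,"ty": -0.0036,"tz": 0,"turn": -0.0127,"jaw": 0},
  {"tx": -0.0001,"ty": -0.0036,"tz": 0,"turn": -0.0127,"jaw": 0},
])

```text
t: 5.5
tool_pos: [0.5692, -0.114, 0.0981]
orientation: [3.081, 0.608, 0.0]
force: [1.6, -5.3, -1.6]
opening: 0.0117
```

```bash
python3 tq.py
```

```text
t 5.50 tool-angle 0.040 posangle 0.049 r 0.0269 z 0.0981 axisT -0.045 Tz 0.103 F_tool [-0.5  5.5  1.6] open 0.0117
```

drive_tool([
  {"tx": 0,"ty": -0.0018,"tz": 0,"turn": -0.0064,"jaw": 0},
  {"tx": -0.0001,"ty": -0.0036,"tz": 0,"turn": -0.0127,"jaw": 0},
  {"tx": -0.0001,"ty": -0.0036,"tz": 0,"turn": -0.0127,"jaw": 0},
])

```text
t: 5.8
tool_pos: [0.5688, -0.1129, 0.0981]
orientation: [3.069, 0.669, 0.0]
force: [1.6, -4.0, -2.2]
opening: 0.0116
```

```bash
python3 tq.py
```

```text
t 5.80 tool-angle 0.080 posangle 0.093 r 0.0270 z 0.0981 axisT -0.026 Tz 0.090 F_tool [-0.2  4.3  2.2] open 0.0116
```

drive_tool([
  {"tx": 0,"ty": -0.0018,"tz": 0,"turn": -0.0064,"jaw": 0},
  {"tx": 0,"ty": -0.0018,"tz": 0,"turn": -0.0064,"jaw": 0},
])

```text
t: 6.0
tool_pos: [0.5685, -0.1124, 0.0981]
orientation: [3.062, 0.7, 0.0]
force: [2.2, -4.7, -2.0]
opening: 0.0118
```

```bash
python3 tq.py
```

```text
t 6.00 tool-angle 0.100 posangle 0.113 r 0.0270 z 0.0981 axisT -0.005 Tz 0.136 F_tool [-0.   5.2  2.1] open 0.0118
```

drive_tool([
  {"tx": 0,"ty": -0.0018,"tz": 0,"turn": -0.0064,"jaw": 0},
  {"tx": 0,"ty": -0.0018,"tz": 0,"turn": -0.0064,"jaw": 0},
])

```text
t: 6.2
tool_pos: [0.5683, -0.1119, 0.0981]
orientation: [3.055, 0.731, 0.0]
force: [1.1, -5.5, -1.0]
opening: 0.0118
```

```bash
python3 tq.py
```

```text
t 6.20 tool-angle 0.120 posangle 0.134 r 0.0270 z 0.0981 axisT -0.051 Tz 0.094 F_tool [-1.5  5.4  1. ] open 0.0118
```

drive_tool([
  {"tx": 0,"ty": -0.0018,"tz": 0,"turn": -0.0064,"jaw": 0},
  {"tx": 0,"ty": -0.0018,"tz": 0,"turn": -0.0064,"jaw": 0},
])

```text
t: 6.4
tool_pos: [0.568, -0.1112, 0.0981]
orientation: [3.048, 0.761, 0.0]
force: [0.8, -4.9, -1.5]
opening: 0.0117
```

```bash
python3 tq.py
```

```text
t 6.40 tool-angle 0.140 posangle 0.160 r 0.0270 z 0.0981 axisT 0.149 Tz 0.273 F_tool [-1.6  4.7  1.5] open 0.0117
```

Single readings are noisy. Camera calls hold the arm for 0.05 s each, so I'll average several readings across them.

```bash
cat >tqa.py <<'E'
from h import *
import sys
n=int(sys.argv[1]) if len(sys.argv)>1 else 5
c=np.array([.5444,-.1244]);A=[]
for i in range(n):
    if i: robot.read_camera("top")
    s=robot.read_state()
    M=R.from_rotvec(s['orientation']).as_matrix();yaw=np.arctan2(M[1,0],M[0,0])
    p=s['tool_pos'][:2]-c;F=s['force']
    A.append([yaw-np.radians(20),np.arctan2(p[1],p[0])-np.radians(20),np.hypot(*p),s['wrist_torque'][2]+p[0]*F[1]-p[1]*F[0],s['wrist_torque'][2],*(M.T@F)])
A=np.array(A)
print('t %.2f'%s['t'],'tool/pos angle',A[:,:2].mean(0).round(3),'axisT',A[:,3].round(2),'MEAN %.3f'%A[:,3].mean(),'Tz %.3f'%A[:,4].mean(),'Ft',A[:,5:].mean(0).round(1),'open %.4f'%s['opening'])
E
python3 tqa.py 6
```

```text
t 6.65 tool/pos angle [0.14 0.16] axisT [0.15 0.21 0.11 0.11 0.13 0.16] MEAN 0.144 Tz 0.270 Ft [-1.7  4.7  1. ] open 0.0115
```

drive_tool([
  {"tx": 0,"ty": -0.0018,"tz": 0,"turn": -0.0064,"jaw": 0},
  {"tx": 0,"ty": -0.0018,"tz": 0,"turn": -0.0064,"jaw": 0},
])

```text
t: 6.85
tool_pos: [0.5677, -0.1108, 0.0981]
orientation: [3.04, 0.791, 0.0]
force: [2.0, -4.9, -0.4]
opening: 0.0119
```

```bash
python3 tqa.py 3
```

```text
t 6.95 tool/pos angle [0.16  0.178] axisT [0.   0.04 0.04] MEAN 0.025 Tz 0.161 Ft [-1.6  5.1  0.9] open 0.0119
```

drive_tool([
  {"tx": 0,"ty": -0.0018,"tz": 0,"turn": -0.0064,"jaw": 0},
  {"tx": 0,"ty": -0.0018,"tz": 0,"turn": -0.0064,"jaw": 0},
])

```text
t: 7.15
tool_pos: [0.5675, -0.1104, 0.0981]
orientation: [3.032, 0.821, 0.0]
force: [1.7, -5.6, -1.4]
opening: 0.0122
```

```bash
python3 tqa.py 3
```

```text
t 7.25 tool/pos angle [0.18  0.195] axisT [-0.14 -0.17 -0.05] MEAN -0.118 Tz 0.035 Ft [-1.8  5.7  1.2] open 0.0119
```

drive_tool([
  {"tx": 0,"ty": -0.0013,"tz": 0,"turn": -0.0048,"jaw": 0},
  {"tx": 0,"ty": -0.0013,"tz": 0,"turn": -0.0048,"jaw": 0},
])

```text
t: 7.45
tool_pos: [0.5673, -0.11, 0.0981]
orientation: [3.025, 0.844, 0.0]
force: [1.2, -6.0, -0.7]
opening: 0.0117
```

```bash
python3 tqa.py 4
```

```text
t 7.60 tool/pos angle [0.195 0.211] axisT [-0.12 -0.04 -0.07 -0.09] MEAN -0.080 Tz 0.068 Ft [-1.7  5.5  0.9] open 0.0117
```

drive_tool([
  {"tx": 0,"ty": -0.0013,"tz": 0,"turn": -0.0048,"jaw": 0},
  {"tx": 0,"ty": -0.0013,"tz": 0,"turn": -0.0048,"jaw": 0},
])

```text
t: 7.8
tool_pos: [0.5671, -0.1097, 0.0981]
orientation: [3.019, 0.867, 0.0]
force: [0.7, -5.2, -0.9]
opening: 0.0118
```

```bash
python3 tqa.py 4
```

```text
t 7.95 tool/pos angle [0.21  0.225] axisT [-0.11 -0.17 -0.13 -0.16] MEAN -0.143 Tz 0.005 Ft [-2.1  5.5  1. ] open 0.0120
```

drive_tool([
  {"tx": 0,"ty": -0.0013,"tz": 0,"turn": -0.0048,"jaw": 0},
  {"tx": 0,"ty": -0.0013,"tz": 0,"turn": -0.0048,"jaw": 0},
])

```text
t: 8.15
tool_pos: [0.5668, -0.1094, 0.0981]
orientation: [3.012, 0.889, -0.0]
force: [0.7, -5.3, -0.8]
opening: 0.0115
```

```bash
python3 tqa.py 4
```

```text
t 8.30 tool/pos angle [0.225 0.241] axisT [-0.09 -0.05 -0.08 -0.15] MEAN -0.092 Tz 0.042 Ft [-2.2  5.   1.7] open 0.0114
```

drive_tool([
  {"tx": 0,"ty": -0.0013,"tz": 0,"turn": -0.0048,"jaw": 0},
  {"tx": 0,"ty": -0.0013,"tz": 0,"turn": -0.0048,"jaw": 0},
])

```text
t: 8.5
tool_pos: [0.5666, -0.109, 0.0981]
orientation: [3.006, 0.912, -0.0]
force: [0.1, -5.2, -0.6]
opening: 0.0119
```

```bash
python3 tqa.py 4
```

```text
t 8.65 tool/pos angle [0.24  0.257] axisT [-0.08 -0.08 -0.1  -0.04] MEAN -0.074 Tz 0.057 Ft [-1.8  4.9  0.6] open 0.0114
```

drive_tool([
  {"tx": 0,"ty": -0.0013,"tz": 0,"turn": -0.0048,"jaw": 0},
  {"tx": 0,"ty": -0.0013,"tz": 0,"turn": -0.0048,"jaw": 0},
])

```text
t: 8.85
tool_pos: [0.5664, -0.1087, 0.0981]
orientation: [2.999, 0.935, -0.0]
force: [0.7, -5.0, -0.8]
opening: 0.0116
```

```bash
python3 tqa.py 4
```

```text
t 9.00 tool/pos angle [0.255 0.272] axisT [-0.13 -0.11 -0.1  -0.13] MEAN -0.117 Tz -0.001 Ft [-2.3  4.3  0.9] open 0.0118
```

drive_tool([
  {"tx": 0,"ty": -0.0013,"tz": 0,"turn": -0.0048,"jaw": 0},
  {"tx": 0,"ty": -0.0013,"tz": 0,"turn": -0.0048,"jaw": 0},
])

```text
t: 9.2
tool_pos: [0.5661, -0.1083, 0.0981]
orientation: [2.992, 0.957, -0.0]
force: [0.3, -5.2, -0.1]
opening: 0.0116
```

```bash
python3 tqa.py 4
```

```text
t 9.35 tool/pos angle [0.27  0.288] axisT [-0.11 -0.08 -0.1  -0.1 ] MEAN -0.098 Tz 0.023 Ft [-2.3  4.5  0.7] open 0.0118
```

drive_tool([
  {"tx": 0,"ty": -0.0013,"tz": 0,"turn": -0.0048,"jaw": 0},
  {"tx": 0,"ty": -0.0013,"tz": 0,"turn": -0.0048,"jaw": 0},
])

```text
t: 9.55
tool_pos: [0.5658, -0.108, 0.0981]
orientation: [2.985, 0.98, -0.0]
force: [0.0, -5.7, -0.3]
opening: 0.0118
```

```bash
python3 tqa.py 4
```

```text
t 9.70 tool/pos angle [0.285 0.305] axisT [-0.03 -0.12 -0.03 -0.06] MEAN -0.062 Tz 0.064 Ft [-2.7  4.7  0.4] open 0.0115
```

drive_tool([
  {"tx": 0,"ty": -0.0013,"tz": 0,"turn": -0.0048,"jaw": 0},
  {"tx": 0,"ty": -0.0013,"tz": 0,"turn": -0.0048,"jaw": 0},
])

```text
t: 9.9
tool_pos: [0.5656, -0.1077, 0.0981]
orientation: [2.977, 1.002, -0.0]
force: [0.0, -4.4, -1.0]
opening: 0.0119
```

```bash
python3 tqa.py 4
```

```text
t 10.05 tool/pos angle [0.3   0.318] axisT [-0.02 -0.16 -0.07 -0.1 ] MEAN -0.088 Tz 0.020 Ft [-2.8  4.   1.3] open 0.0120
```

drive_tool([
  {"tx": 0,"ty": -0.0013,"tz": 0,"turn": -0.0048,"jaw": 0},
  {"tx": 0,"ty": -0.0013,"tz": 0,"turn": -0.0048,"jaw": 0},
])

```text
t: 10.25
tool_pos: [0.5653, -0.1073, 0.0981]
orientation: [2.97, 1.025, -0.0]
force: [-0.7, -4.9, -0.9]
opening: 0.0119
```

```bash
python3 tqa.py 4
```

```text
t 10.40 tool/pos angle [0.315 0.335] axisT [-0.14 -0.05 -0.11 -0.07] MEAN -0.092 Tz -0.002 Ft [-3.   3.4  0.2] open 0.0119
```

The tool is past the expected range with no hard stop yet, so I'll check with the camera that the handle really is following.

```bash
python3 - <<'E'
from h import *
p,d=robot.read_camera("scene");cv2.imwrite("pics/s3.png",cv2.resize(p[215:305,180:300],None,fx=5,fy=5))
W=world("scene",d)
S=W[200:320,170:320].reshape(-1,3)
c=np.array([.5444,-.1244])
m=(S[:,2]>.108)&(S[:,2]<.134)&(np.hypot(*(S[:,:2]-c).T)<.043);Q=S[m]
a=np.degrees(np.arctan2(Q[:,1]-c[1],Q[:,0]-c[0]));rr=np.hypot(*(Q[:,:2]-c).T)
k=(a<-90)|(a>150)
for z,x,y,aa,r in sorted(zip(Q[k,2].round(3),Q[k,0].round(4),Q[k,1].round(4),a[k].round(0),rr[k].round(3)))[-40::2]: print(x,y,z,aa,r)
E
```

```text
0.5257 -0.1455 0.129 -132.0 0.028
0.5136 -0.1483 0.13 -142.0 0.039
0.5237 -0.1388 0.13 -145.0 0.025
0.5249 -0.144 0.13 -135.0 0.028
0.5154 -0.1504 0.131 -138.0 0.039
0.5212 -0.1466 0.131 -136.0 0.032
0.5278 -0.1364 0.131 -144.0 0.021
0.5292 -0.1383 0.131 -137.0 0.021
0.5132 -0.1437 0.132 -148.0 0.037
0.5188 -0.1432 0.132 -144.0 0.032
0.5222 -0.1404 0.132 -144.0 0.027
0.5274 -0.1431 0.132 -132.0 0.025
0.5284 -0.1334 0.132 -151.0 0.018
0.5312 -0.1406 0.132 -129.0 0.021
0.5329 -0.1392 0.132 -128.0 0.019
0.5202 -0.1485 0.133 -135.0 0.034
0.5214 -0.1389 0.133 -148.0 0.027
0.5232 -0.1375 0.133 -148.0 0.025
0.5261 -0.1413 0.133 -137.0 0.025
0.5169 -0.1479 0.134 -139.0 0.036
```

View pics/s3.png

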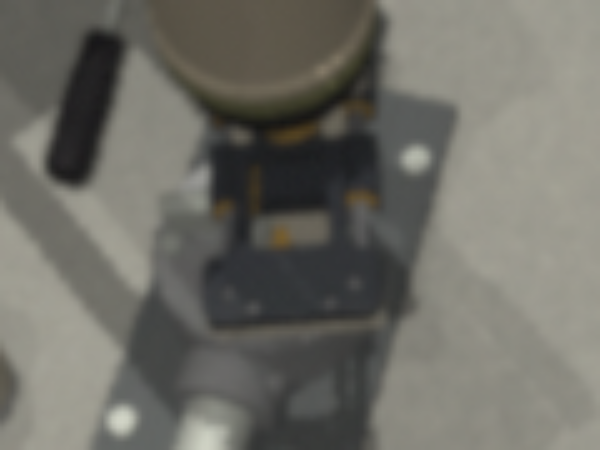

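The camera puts the bar near 39° and the tool at 38°, so the handle is following. The stop must be close.

drive_tool([
  {"tx": 0,"ty": -0.0013,"tz": 0,"turn": -0.0048,"jaw": 0},
  {"tx": 0,"ty": -0.0013,"tz": 0,"turn": -0.0048,"jaw": 0},
])

```text
t: 10.65
tool_pos: [0.5651, -0.107, 0.0981]
orientation: [2.962, 1.047, -0.0]
force: [-0.6, -4.4, 0.0]
opening: 0.0119
```

```bash
python3 tqa.py 4
```

```text
t 10.80 tool/pos angle [0.33  0.351] axisT [-0.14 -0.14 -0.07 -0.04] MEAN -0.098 Tz 0.002 Ft [-3.2  3.8 -0.3] open 0.0121
```

```bash
python3 - <<'E'
from h import *
c=np.array([.5444,-.1244])
for n in("top","scene"):
    W=world(n,np.load(n+"0.npy")).reshape(-1,3)
    r=np.hypot(*(W[:,:2]-c).T)
    Q=W[(W[:,2]>.045)&(W[:,2]<.07)&(r<.155)&(r>.06)]
    # side tops only
    a=np.arctan2(Q[:,1]-c[1],Q[:,0]-c[0]);k=np.abs(np.cos(a-np.radians(110)))>.9
    Q=Q[k];rect=cv2.minAreaRect((Q[:,:2]*1000).astype(np.float32))
    s=np.sign(np.cos(a[k]-np.radians(110)))
    A=Q[s>0].mean(0);B=Q[s<0].mean(0);v=A-B
    print(n,len(Q),rect,A.round(4),B.round(4),np.degrees(np.arctan2(v[1],v[0])))
    Q=W[(W[:,2]>.006)&(W[:,2]<.016)&(r<.145)]
    print(' plate',cv2.minAreaRect((Q[:,:2]*1000).astype(np.float32)))
E
```

```text
top 1778 ((543.299560546875, -124.68269348144531), (50.09795379638672, 309.2628479003906), 20.064298629760742) [ 0.5072 -0.0261  0.0564] [ 0.5789 -0.2242  0.0565] 109.89011810492472
 plate ((513.3754272460938, -135.72862243652344), (194.46627807617188, 249.8751220703125), 19.890230178833008)
scene 1138 ((546.27294921875, -123.62303161621094), (49.585914611816406, 309.1148681640625), 19.468292236328125) [ 0.5118 -0.0245  0.0566] [ 0.5833 -0.2232  0.0563] 109.80334156615721
 plate ((514.98974609375, -131.42420959472656), (216.56979370117188, 260.4142761230469), 13.745351791381836)
```

drive_tool([
  {"tx": 0,"ty": -0.0013,"tz": 0,"turn": -0.0048,"jaw": 0},
  {"tx": 0,"ty": -0.0013,"tz": 0,"turn": -0.0048,"jaw": 0},
])

```text
t: 11.0
tool_pos: [0.5649, -0.1067, 0.0981]
orientation: [2.954, 1.069, -0.0]
force: [-1.4, -5.5, 0.6]
opening: 0.0117
```

```bash
python3 tqa.py 4
```

```text
t 11.15 tool/pos angle [0.345 0.365] axisT [-0.1  -0.17 -0.09 -0.13] MEAN -0.122 Tz -0.023 Ft [-3.7  3.7  0. ] open 0.0116
```

The pipe direction puts handle zero at 19.85°, which matches the tool's zero. The tool is at 0.345 and the force still looks like friction only. I'll measure the bar angle properly from depth, using the same method on the first frame as a reference.

```bash
cat >bar.py <<'E'
from h import *
c=np.array([.5458,-.1248])
def ang(d,guess):
    S=world("scene",d)[190:320,160:330].reshape(-1,3);p=S[:,:2]-c
    u=np.array([np.cos(guess),np.sin(guess)]);al=p@u;pe=p@np.array([-u[1],u[0]])
    m=(S[:,2]>.127)&(S[:,2]<.1345)&(al<-.013)&(al>-.045)&(abs(pe)<.013)
    Q=p[m];
    return np.polyfit(al[m],pe[m],1)[0], np.arctan2(-Q[:,1].mean(),-Q[:,0].mean()),m.sum()
def run(d,g):
    for _ in range(4):
        sl,a,n=ang(d,g);g=a
    return a-np.radians(19.85),a+np.arctan(sl)-np.radians(19.85),n
if __name__=="__main__":
    print('ref',run(np.load("scene0.npy"),.35))
    s=robot.read_state();M=R.from_rotvec(s['orientation']).as_matrix();y=np.arctan2(M[1,0],M[0,0])
    for i in range(2):
        p,d=robot.read_camera("scene");print(run(d,y),'tool',y-np.radians(19.85))
E
python3 bar.py
```

```text
ref (np.float64(-0.012110182773516498), np.float64(-0.022923822513020886), np.int64(58))
(np.float64(0.3411237406458239), np.float64(0.24608027126540238), np.int64(52)) tool 0.34762566118914745
(np.float64(0.34867337480539035), np.float64(0.2758279803421972), np.int64(50)) tool 0.34762566118914745
```

```bash
python3 - <<'E'
from h import *
for i in range(3):
    if i: robot.read_camera("top")
    s=robot.read_state();print(s['t'],s['joint_torque'].round(3),s['wrist_torque'].round(3),s['force'].round(2))
E
```

```text
11.25 [ 2.9130e+00 -5.3961e+01 -4.5588e+01  1.7340e+00  4.4500e-01 -2.3000e-02] [-0.824  0.005 -0.019] [-0.18 -5.81  0.15]
11.3 [ 2.9130e+00 -5.3960e+01 -4.5589e+01  1.7340e+00  4.4500e-01 -2.3000e-02] [-0.837  0.033  0.015] [ 0.12 -4.56  0.09]
11.35 [ 2.9130e+00 -5.3960e+01 -4.5589e+01  1.7340e+00  4.4500e-01 -2.3000e-02] [-0.845 -0.012 -0.044] [-0.17 -5.41  0.54]
```

The joint torques are nearly free of noise, so I'll get the axis moment from those. Tz is τ6, and the moment about the base axis is −τ1.

```bash
cat >tj.py <<'E'
from h import *
import sys
n=int(sys.argv[1]) if len(sys.argv)>1 else 3
c=np.array([.5444,-.1244]);S=[];sm=[]
for i in range(n):
    if i: robot.read_camera("top")
    s=robot.read_state();S.append(s)
Fx=np.mean([s['force'][0] for s in S])
out=[]
for s in S:
    M=R.from_rotvec(s['orientation']).as_matrix();yaw=np.arctan2(M[1,0],M[0,0])
    x,y=s['tool_pos'][:2];Tz=s['joint_torque'][5]
    Fy=(-s['joint_torque'][0]-Tz+y*Fx)/x
    out.append(Tz+(x-c[0])*Fy-(y-c[1])*Fx)
print('t %.2f ang %.3f posang %.3f'%(s['t'],yaw-np.radians(19.85),np.arctan2(y-c[1],x-c[0])-np.radians(19.85)),'axisT',np.round(out,3),'Tz %.3f F %.1f %.1f'%(Tz,Fx,Fy),'open %.4f'%s['opening'])
E
python3 tj.py 2
```

```text
t 11.40 ang 0.348 posang 0.366 axisT [-0.13 -0.13] Tz -0.023 F 0.1 -5.1 open 0.0120
```

drive_tool([
  {"tx": 0,"ty": -0.0013,"tz": 0,"turn": -0.0048,"jaw": 0},
  {"tx": 0,"ty": -0.0013,"tz": 0,"turn": -0.0048,"jaw": 0},
])

```text
t: 11.6
tool_pos: [0.5646, -0.1064, 0.0981]
orientation: [2.946, 1.091, -0.0]
force: [-0.2, -4.9, -1.1]
opening: 0.0118
```

```bash
python3 tj.py 4
```

```text
t 11.75 ang 0.363 posang 0.382 axisT [-0.375 -0.226 -0.163 -0.146] Tz -0.059 F -0.7 -5.0 open 0.0118
```

drive_tool([
  {"tx": 0,"ty": -0.0013,"tz": 0,"turn": -0.0048,"jaw": 0},
  {"tx": 0,"ty": -0.0013,"tz": 0,"turn": -0.0048,"jaw": 0},
])

```text
t: 11.95
tool_pos: [0.5644, -0.1061, 0.0981]
orientation: [2.937, 1.113, -0.0]
force: [0.3, -5.0, -1.0]
opening: 0.0119
```

```bash
python3 tj.py 5
```

```text
t 12.15 ang 0.378 posang 0.394 axisT [-0.478 -0.328 -0.264 -0.248 -0.244] Tz -0.137 F 0.1 -5.2 open 0.0115
```

drive_tool([
  {"tx": 0,"ty": -0.0009,"tz": 0,"turn": -0.0032,"jaw": 0},
  {"tx": 0,"ty": -0.0009,"tz": 0,"turn": -0.0032,"jaw": 0},
])

```text
t: 12.35
tool_pos: [0.5642, -0.1059, 0.0981]
orientation: [2.932, 1.128, -0.0]
force: [0.4, -5.3, -1.0]
opening: 0.012
```

```bash
python3 tj.py 5
```

```text
t 12.55 ang 0.388 posang 0.402 axisT [-0.476 -0.375 -0.332 -0.321 -0.319] Tz -0.209 F 0.2 -5.3 open 0.0116
```

```bash
python3 tj.py 7
```

```text
t 12.85 ang 0.388 posang 0.402 axisT [-0.32  -0.319 -0.319 -0.319 -0.319 -0.319 -0.319] Tz -0.209 F 0.2 -5.4 open 0.0120
```

drive_tool([
  {"tx": 0,"ty": -0.0009,"tz": 0,"turn": -0.0032,"jaw": 0},
  {"tx": 0,"ty": -0.0009,"tz": 0,"turn": -0.0032,"jaw": 0},
])

```text
t: 13.05
tool_pos: [0.5641, -0.1058, 0.0981]
orientation: [2.926, 1.142, -0.0]
force: [1.1, -5.8, -0.5]
opening: 0.0117
```

```bash
python3 tj.py 6
```

```text
t 13.30 ang 0.398 posang 0.410 axisT [-0.546 -0.446 -0.403 -0.392 -0.39  -0.389] Tz -0.267 F 0.7 -5.5 open 0.0116
```

The torque holds steady at −0.39 with no further give. That is about 0.27 above friction for more than 0.2 s, at an angle beyond the 0.30 limit of the first play. So the first anticlockwise notch must already have gone and the other side is due. I'll ease off and swing clockwise.

```bash
python3 arc.py -.05 -.1 -.15 -.2 -.25 -.3 -.35 -.4 -.45 -.5 -.54
```

```text
cum from call start:
-0.05 tx -0.0001 ty 0.0045 turn 0.0159
-0.1 tx -0.0004 ty 0.0090 turn 0.0318
-0.15 tx -0.0010 ty 0.0134 turn 0.0477
-0.2 tx -0.0018 ty 0.0179 turn 0.0637
-0.25 tx -0.0028 ty 0.0223 turn 0.0796
-0.3 tx -0.0040 ty 0.0266 turn 0.0955
-0.35 tx -0.0055 ty 0.0309 turn 0.1114
-0.4 tx -0.0071 ty 0.0350 turn 0.1273
-0.45 tx -0.0090 ty 0.0391 turn 0.1432
-0.5 tx -0.0110 ty 0.0431 turn 0.1592
-0.54 tx -0.0128 ty 0.0463 turn 0.1719
```

drive_tool([
  {"tx": -0.0001,"ty": 0.0045,"tz": 0,"turn": 0.0159,"jaw": 0},
  {"tx": -0.0004,"ty": 0.009,"tz": 0,"turn": 0.0318,"jaw": 0},
  {"tx": -0.001,"ty": 0.0134,"tz": 0,"turn": 0.0477,"jaw": 0},
  {"tx": -0.0018,"ty": 0.0179,"tz": 0,"turn": 0.0637,"jaw": 0},
  {"tx": -0.0028,"ty": 0.0223,"tz": 0,"turn": 0.0796,"jaw": 0},
  {"tx": -0.004,"ty": 0.0266,"tz": 0,"turn": 0.0955,"jaw": 0},
  {"tx": -0.0055,"ty": 0.0309,"tz": 0,"turn": 0.1114,"jaw": 0},
  {"tx": -0.0071,"ty": 0.035,"tz": 0,"turn": 0.1273,"jaw": 0},
  {"tx": -0.009,"ty": 0.0391,"tz": 0,"turn": 0.1432,"jaw": 0},
])

```text
t: 14.2
tool_pos: [0.57, -0.1162, 0.0981]
orientation: [3.108, 0.458, -0.0]
force: [0.4, -5.7, -0.5]
opening: 0.0118
```

```bash
python3 tj.py 5
```

```text
t 14.40 ang -0.052 posang -0.045 axisT [-0.747 -0.487  0.762  0.225  0.006] Tz 0.175 F 0.6 -6.4 open 0.0117
```

```bash
python3 tj.py 3
```

```text
t 14.50 ang -0.052 posang -0.045 axisT [-0.001 -0.057 -0.069] Tz 0.103 F 1.1 -6.4 open 0.0117
```

drive_tool([
  {"tx": 0,"ty": 0.0018,"tz": 0,"turn": 0.0064,"jaw": 0},
  {"tx": 0,"ty": 0.0027,"tz": 0,"turn": 0.0095,"jaw": 0},
  {"tx": 0,"ty": 0.0027,"tz": 0,"turn": 0.0095,"jaw": 0},
])

```text
t: 14.8
tool_pos: [0.5703, -0.1171, 0.0981]
orientation: [3.114, 0.414, -0.0]
force: [-0.5, -6.1, -1.3]
opening: 0.0117
```

```bash
python3 tj.py 4
```

```text
t 14.95 ang -0.082 posang -0.072 axisT [0.261 0.147 0.103 0.091] Tz 0.247 F 0.4 -5.9 open 0.0117
```

drive_tool([
  {"tx": 0,"ty": 0.0018,"tz": 0,"turn": 0.0064,"jaw": 0},
  {"tx": 0,"ty": 0.0018,"tz": 0,"turn": 0.0064,"jaw": 0},
])

```text
t: 15.15
tool_pos: [0.5705, -0.1176, 0.0981]
orientation: [3.118, 0.383, -0.0]
force: [0.7, -5.7, -0.1]
opening: 0.0115
```

```bash
python3 tj.py 4
```

```text
t 15.30 ang -0.102 posang -0.092 axisT [0.389 0.203 0.121 0.099] Tz 0.258 F 0.5 -6.0 open 0.0116
```

drive_tool([
  {"tx": 0,"ty": 0.0018,"tz": 0,"turn": 0.0064,"jaw": 0},
  {"tx": 0,"ty": 0.0018,"tz": 0,"turn": 0.0064,"jaw": 0},
])

```text
t: 15.5
tool_pos: [0.5706, -0.1183, 0.0981]
orientation: [3.121, 0.351, -0.0]
force: [-0.9, -7.2, -2.1]
opening: 0.0118
```

```bash
python3 tj.py 4
```

```text
t 15.65 ang -0.122 posang -0.115 axisT [ 0.265  0.086  0.01  -0.013] Tz 0.155 F 0.1 -6.4 open 0.0118
```

drive_tool([
  {"tx": 0,"ty": 0.0018,"tz": 0,"turn": 0.0064,"jaw": 0},
  {"tx": 0,"ty": 0.0018,"tz": 0,"turn": 0.0064,"jaw": 0},
])

```text
t: 15.85
tool_pos: [0.5707, -0.1186, 0.0981]
orientation: [3.125, 0.32, 0.0]
force: [-0.0, -5.4, -0.7]
opening: 0.012
```

```bash
python3 tj.py 4
```

```text
t 16.00 ang -0.142 posang -0.131 axisT [0.43  0.242 0.159 0.137] Tz 0.297 F 0.5 -6.0 open 0.0120
```

drive_tool([
  {"tx": 0,"ty": 0.0018,"tz": 0,"turn": 0.0064,"jaw": 0},
  {"tx": 0,"ty": 0.0018,"tz": 0,"turn": 0.0064,"jaw": 0},
])

```text
t: 16.2
tool_pos: [0.5708, -0.1192, 0.0981]
orientation: [3.128, 0.289, -0.0]
force: [0.1, -6.6, -1.1]
opening: 0.0119
```

```bash
python3 tj.py 5
```

```text
t 16.40 ang -0.162 posang -0.152 axisT [0.428 0.245 0.165 0.143 0.138] Tz 0.298 F 0.3 -6.0 open 0.0117
```

drive_tool([
  {"tx": 0,"ty": 0.0009,"tz": 0,"turn": 0.0032,"jaw": 0},
  {"tx": 0,"ty": 0.0009,"tz": 0,"turn": 0.0032,"jaw": 0},
])

```text
t: 16.6
tool_pos: [0.5709, -0.1194, 0.0981]
orientation: [3.129, 0.273, -0.0]
force: [0.7, -6.1, -0.1]
opening: 0.0119
```

```bash
python3 tj.py 5
```

```text
t 16.80 ang -0.172 posang -0.161 axisT [0.324 0.231 0.19  0.179 0.177] Tz 0.336 F 0.6 -5.9 open 0.0115
```

drive_tool([
  {"tx": 0,"ty": 0.0009,"tz": 0,"turn": 0.0032,"jaw": 0},
  {"tx": 0,"ty": 0.0009,"tz": 0,"turn": 0.0032,"jaw": 0},
])

```text
t: 17.0
tool_pos: [0.5709, -0.1198, 0.0981]
orientation: [3.13, 0.258, 0.0]
force: [0.9, -6.6, -0.8]
opening: 0.0117
```

```bash
python3 tj.py 5
```

```text
t 17.20 ang -0.182 posang -0.174 axisT [0.261 0.17  0.13  0.119 0.116] Tz 0.290 F 1.1 -6.4 open 0.0115
```

drive_tool([
  {"tx": 0,"ty": 0.0009,"tz": 0,"turn": 0.0032,"jaw": 0},
  {"tx": 0,"ty": 0.0009,"tz": 0,"turn": 0.0032,"jaw": 0},
])

```text
t: 17.4
tool_pos: [0.571, -0.12, 0.0981]
orientation: [3.132, 0.242, 0.0]
force: [0.0, -6.1, -0.8]
opening: 0.0117
```

```bash
python3 tj.py 5
```

```text
t 17.60 ang -0.192 posang -0.182 axisT [0.303 0.21  0.17  0.158 0.156] Tz 0.318 F 0.3 -6.1 open 0.0117
```

drive_tool([
  {"tx": 0,"ty": 0.0018,"tz": 0,"turn": 0.0064,"jaw": 0},
  {"tx": 0,"ty": 0.0018,"tz": 0,"turn": 0.0064,"jaw": 0},
])

```text
t: 17.8
tool_pos: [0.5711, -0.1206, 0.0981]
orientation: [3.134, 0.21, 0.0]
force: [0.5, -6.5, -0.4]
opening: 0.012
```

```bash
python3 tj.py 4
```

```text
t 17.95 ang -0.212 posang -0.204 axisT [0.43  0.248 0.167 0.145] Tz 0.314 F 0.4 -6.3 open 0.0118
```

drive_tool([
  {"tx": 0,"ty": 0.0018,"tz": 0,"turn": 0.0064,"jaw": 0},
  {"tx": 0,"ty": 0.0018,"tz": 0,"turn": 0.0064,"jaw": 0},
])

```text
t: 18.15
tool_pos: [0.5712, -0.1212, 0.0981]
orientation: [3.136, 0.178, 0.0]
force: [0.8, -5.7, -0.6]
opening: 0.0115
```

```bash
python3 tj.py 4
```

```text
t 18.30 ang -0.232 posang -0.225 axisT [0.417 0.235 0.155 0.133] Tz 0.304 F 0.2 -6.4 open 0.0118
```

drive_tool([
  {"tx": 0,"ty": 0.0018,"tz": 0,"turn": 0.0064,"jaw": 0},
  {"tx": 0,"ty": 0.0018,"tz": 0,"turn": 0.0064,"jaw": 0},
])

```text
t: 18.5
tool_pos: [0.5712, -0.1218, 0.0981]
orientation: [3.137, 0.147, 0.0]
force: [0.9, -6.5, -0.4]
opening: 0.0121
```

```bash
python3 tj.py 4
```

```text
t 18.65 ang -0.252 posang -0.247 axisT [0.398 0.216 0.135 0.114] Tz 0.298 F 1.3 -6.7 open 0.0116
```

drive_tool([
  {"tx": 0,"ty": 0.0013,"tz": 0,"turn": 0.0048,"jaw": 0},
  {"tx": 0,"ty": 0.0013,"tz": 0,"turn": 0.0048,"jaw": 0},
])

```text
t: 18.85
tool_pos: [0.5712, -0.1222, 0.0981]
orientation: [3.138, 0.123, 0.0]
force: [0.7, -7.5, -1.3]
opening: 0.0122
```

```bash
python3 tj.py 4
```

```text
t 19.00 ang -0.268 posang -0.265 axisT [0.31  0.168 0.106 0.089] Tz 0.276 F 0.8 -6.9 open 0.0120
```

drive_tool([
  {"tx": 0,"ty": 0.0013,"tz": 0,"turn": 0.0048,"jaw": 0},
  {"tx": 0,"ty": 0.0013,"tz": 0,"turn": 0.0048,"jaw": 0},
])

```text
t: 19.2
tool_pos: [0.5713, -0.1225, 0.0981]
orientation: [3.139, 0.1, 0.0]
force: [1.7, -6.5, -1.2]
opening: 0.0125
```

```bash
python3 tj.py 4
```

```text
t 19.35 ang -0.283 posang -0.277 axisT [0.355 0.216 0.155 0.138] Tz 0.320 F 0.7 -6.7 open 0.0117
```

drive_tool([
  {"tx": 0,"ty": 0.0013,"tz": 0,"turn": 0.0048,"jaw": 0},
  {"tx": 0,"ty": 0.0013,"tz": 0,"turn": 0.0048,"jaw": 0},
])

```text
t: 19.55
tool_pos: [0.5713, -0.123, 0.0981]
orientation: [3.14, 0.076, 0.0]
force: [0.1, -7.0, -0.6]
opening: 0.0115
```

```bash
python3 tj.py 4
```

```text
t 19.70 ang -0.298 posang -0.294 axisT [0.346 0.21  0.15  0.134] Tz 0.317 F 0.2 -6.8 open 0.0118
```

drive_tool([
  {"tx": 0,"ty": 0.0013,"tz": 0,"turn": 0.0048,"jaw": 0},
  {"tx": 0,"ty": 0.0013,"tz": 0,"turn": 0.0048,"jaw": 0},
])

```text
t: 19.9
tool_pos: [0.5714, -0.1234, 0.0981]
orientation: [3.14, 0.052, 0.0]
force: [0.2, -7.3, -1.0]
opening: 0.0118
```

```bash
python3 tj.py 5
```

```text
t 20.10 ang -0.313 posang -0.309 axisT [0.324 0.188 0.128 0.111 0.107] Tz 0.300 F 0.7 -7.1 open 0.0119
```

drive_tool([
  {"tx": 0,"ty": 0.0009,"tz": 0,"turn": 0.0032,"jaw": 0},
  {"tx": 0,"ty": 0.0009,"tz": 0,"turn": 0.0032,"jaw": 0},
])

```text
t: 20.3
tool_pos: [0.5714, -0.1236, 0.0981]
orientation: [3.14, 0.037, 0.0]
force: [0.8, -6.8, -1.0]
opening: 0.0117
```

```bash
python3 tj.py 5
```

```text
t 20.50 ang -0.323 posang -0.319 axisT [0.286 0.194 0.153 0.142 0.139] Tz 0.327 F 0.6 -7.0 open 0.0122
```

drive_tool([
  {"tx": 0,"ty": 0.0013,"tz": 0,"turn": 0.0048,"jaw": 0},
  {"tx": 0,"ty": 0.0013,"tz": 0,"turn": 0.0048,"jaw": 0},
])

```text
t: 20.7
tool_pos: [0.5714, -0.1241, 0.0981]
orientation: [3.141, 0.013, 0.0]
force: [0.8, -6.7, -0.2]
opening: 0.0118
```

```bash
python3 tj.py 4
```

```text
t 20.85 ang -0.338 posang -0.334 axisT [0.353 0.218 0.157 0.141] Tz 0.331 F 0.3 -7.1 open 0.0116
```

drive_tool([
  {"tx": 0,"ty": 0.0013,"tz": 0,"turn": 0.0048,"jaw": 0},
  {"tx": 0,"ty": 0.0013,"tz": 0,"turn": 0.0048,"jaw": 0},
])

```text
t: 21.05
tool_pos: [0.5714, -0.1244, 0.0981]
orientation: [3.141, -0.011, 0.0]
force: [1.2, -6.9, -1.8]
opening: 0.0117
```

```bash
python3 tj.py 4
```

```text
t 21.20 ang -0.353 posang -0.346 axisT [0.421 0.283 0.222 0.205] Tz 0.391 F 0.9 -6.9 open 0.0117
```

drive_tool([
  {"tx": 0,"ty": 0.0009,"tz": 0,"turn": 0.0032,"jaw": 0},
  {"tx": 0,"ty": 0.0009,"tz": 0,"turn": 0.0032,"jaw": 0},
])

```text
t: 21.4
tool_pos: [0.5713, -0.1246, 0.0981]
orientation: [3.141, -0.026, 0.0]
force: [1.1, -7.0, -0.7]
opening: 0.0123
```

```bash
python3 tj.py 5
```

```text
t 21.60 ang -0.363 posang -0.354 axisT [0.406 0.315 0.275 0.263 0.261] Tz 0.436 F 0.7 -6.5 open 0.0116
```

drive_tool([
  {"tx": 0,"ty": 0.0009,"tz": 0,"turn": 0.0032,"jaw": 0},
  {"tx": 0,"ty": 0.0009,"tz": 0,"turn": 0.0032,"jaw": 0},
])

```text
t: 21.8
tool_pos: [0.5714, -0.1248, 0.0981]
orientation: [3.141, -0.042, 0.0]
force: [0.3, -6.6, -0.3]
opening: 0.0118
```

```bash
python3 tj.py 6
```

```text
t 22.05 ang -0.373 posang -0.361 axisT [0.434 0.342 0.305 0.294 0.291 0.293] Tz 0.460 F 0.8 -6.2 open 0.0117
```

drive_tool([
  {"tx": 0,"ty": 0.0009,"tz": 0,"turn": 0.0032,"jaw": 0},
  {"tx": 0,"ty": 0.0009,"tz": 0,"turn": 0.0032,"jaw": 0},
])

```text
t: 22.25
tool_pos: [0.5714, -0.125, 0.0981]
orientation: [3.14, -0.057, 0.0]
force: [1.1, -6.7, -1.6]
opening: 0.0116
```

```bash
python3 tj.py 8
```

```text
t 22.60 ang -0.383 posang -0.369 axisT [0.487 0.397 0.357 0.346 0.343 0.34  0.338 0.338] Tz 0.499 F 0.6 -6.0 open 0.0115
```

drive_tool([
  {"tx": 0,"ty": 0.0009,"tz": 0,"turn": 0.0032,"jaw": 0},
  {"tx": 0,"ty": 0.0009,"tz": 0,"turn": 0.0032,"jaw": 0},
])

```text
t: 22.8
tool_pos: [0.5714, -0.1252, 0.0981]
orientation: [3.14, -0.073, 0.0]
force: [0.6, -5.3, -1.4]
opening: 0.0123
```

```bash
python3 tj.py 8
```

```text
t 23.15 ang -0.393 posang -0.376 axisT [0.522 0.433 0.393 0.382 0.379 0.379 0.378 0.378] Tz 0.530 F 0.6 -5.6 open 0.0120
```

The torque is up to 0.38 but the rust has not visibly given. I'll ease it up a little more, still well under the 0.68 limit.

drive_tool([
  {"tx": 0,"ty": 0.0009,"tz": 0,"turn": 0.0032,"jaw": 0},
  {"tx": 0,"ty": 0.0009,"tz": 0,"turn": 0.0032,"jaw": 0},
])

```text
t: 23.35
tool_pos: [0.5714, -0.1254, 0.0981]
orientation: [3.14, -0.089, 0.0]
force: [0.9, -5.2, -0.0]
opening: 0.0121
```

```bash
python3 tj.py 7; python3 bar.py
```

```text
t 23.65 ang -0.403 posang -0.383 axisT [0.568 0.479 0.439 0.428 0.425 0.424 0.424] Tz 0.566 F 0.7 -5.3 open 0.0118
ref (np.float64(-0.012110182773516498), np.float64(-0.022923822513020886), np.int64(58))Traceback (most recent call last):
  File "bar.py", line 17, in <module>
    p,d=robot.read_camera("scene");print(run(d,y),'tool',y-np.radians(19.85))
                                         ~~~^^^^^
  File "bar.py", line 11, in run
    sl,a,n=ang(d,g);g=a
           ~~~^^^^^
  File "bar.py", line 8, in ang
    return np.polyfit(al[m],pe[m],1)[0], np.arctan2(-Q[:,1].mean(),-Q[:,0].mean()),m.sum()
           ~~~~~~~~~~^^^^^^^^^^^^^^^
    raise TypeError("expected non-empty vector for x")
TypeError: expected non-empty vector for x
```

```bash
python3 - <<'E'
from h import *
for n,(u,v) in(("scene",(235,258)),("top",(378,220))):
    p,d=robot.read_camera(n);np.save(n+"4.npy",d);cv2.imwrite(f"pics/{n}4.png",cv2.resize(p[v-45:v+45,u-60:u+60],None,fx=6,fy=6,interpolation=cv2.INTER_CUBIC))
E
```

```text
(no output)
```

View pics/scene4.png

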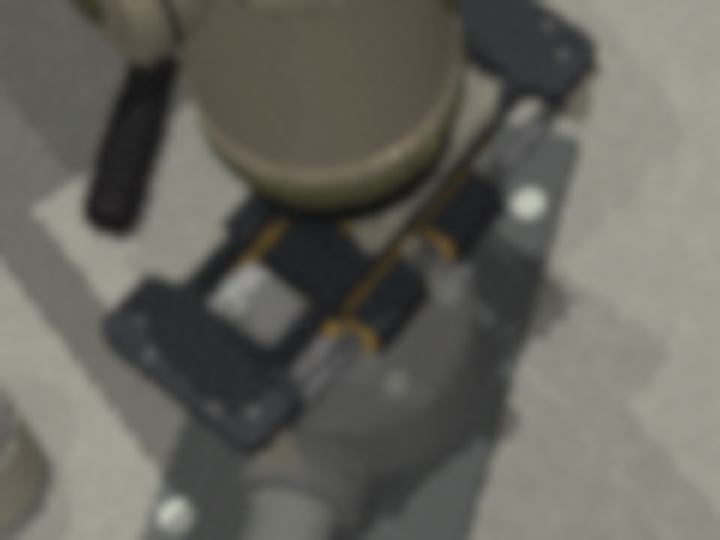

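View pics/top4.png

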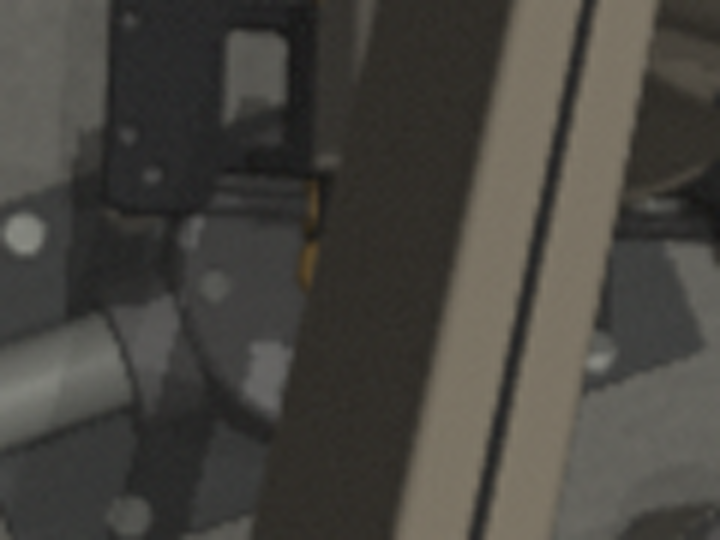

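Neither camera can see the bar from here. The deciding test is to swing back anticlockwise and see whether that limit has moved on from 0.36. I'll also raise the grip to 55 N and shift the arc centre about 1 mm in −y to take off the steady side force.

```bash
python3 - <<'E'
import numpy as np
r=.027
# start ang -.403; shift world (0,-1mm) ramped; tool frame at start yaw = 19.85deg-.403
y0=np.radians(19.85)-.403
X=np.array([np.cos(y0),np.sin(y0)]);Y=np.array([np.sin(y0),-np.cos(y0)])
for i in range(1,13):
    a=.06*i;sh=np.array([0,-.001])*i/12
    print(a,'tx %.4f ty %.4f turn %.4f'%((r*(np.cos(a)-1)+sh@X)/.3,(-r*np.sin(a)+sh@Y)/.3,-a/np.pi))
E
```

```text
0.06 tx -0.0001 ty -0.0051 turn -0.0191
0.12 tx -0.0006 ty -0.0102 turn -0.0382
0.18 tx -0.0014 ty -0.0153 turn -0.0573
0.24 tx -0.0025 ty -0.0203 turn -0.0764
0.3 tx -0.0039 ty -0.0252 turn -0.0955
0.36 tx -0.0057 ty -0.0300 turn -0.1146
0.42 tx -0.0077 ty -0.0348 turn -0.1337
0.48 tx -0.0100 ty -0.0393 turn -0.1528
0.54 tx -0.0127 ty -0.0438 turn -0.1719
0.6 tx -0.0156 ty -0.0480 turn -0.1910
0.6599999999999999 tx -0.0187 ty -0.0521 turn -0.2101
0.72 tx -0.0221 ty -0.0560 turn -0.2292
```

drive_tool([
  {"tx": -0.0001,"ty": -0.0051,"tz": 0,"turn": -0.0191,"jaw": 0},
  {"tx": -0.0006,"ty": -0.0102,"tz": 0,"turn": -0.0382,"jaw": 0},
  {"tx": -0.0014,"ty": -0.0153,"tz": 0,"turn": -0.0573,"jaw": 0},
  {"tx": -0.0025,"ty": -0.0203,"tz": 0,"turn": -0.0764,"jaw": 0},
  {"tx": -0.0039,"ty": -0.0252,"tz": 0,"turn": -0.0955,"jaw": 0},
  {"tx": -0.0057,"ty": -0.03,"tz": 0,"turn": -0.1146,"jaw": 0},
  {"tx": -0.0077,"ty": -0.0348,"tz": 0,"turn": -0.1337,"jaw": 0},
  {"tx": -0.01,"ty": -0.0393,"tz": 0,"turn": -0.1528,"jaw": 0},
  {"tx": -0.0127,"ty": -0.0438,"tz": 0,"turn": -0.1719,"jaw": 0},
  {"tx": -0.0156,"ty": -0.048,"tz": 0,"turn": -0.191,"jaw": 0},
  {"tx": -0.0187,"ty": -0.0521,"tz": 0,"turn": -0.2101,"jaw": 0},
  {"tx": -0.0221,"ty": -0.056,"tz": 0,"turn": -0.2292,"jaw": 0},
], force=55)

```text
t: 25.0
tool_pos: [0.5654, -0.1074, 0.0981]
orientation: [-2.968, -1.026, 0.0]
force: [-2.2, -1.9, 2.2]
opening: 0.0116
```

```bash
python3 tj.py 8
```

```text
t 25.35 ang 0.317 posang 0.333 axisT [ 1.147  0.923 -0.928 -0.379 -0.049  0.077  0.116  0.122] Tz 0.048 F -2.0 1.9 open 0.0114
```

drive_tool([
  {"tx": 0,"ty": -0.0018,"tz": 0,"turn": -0.0064,"jaw": 0},
  {"tx": 0,"ty": -0.0027,"tz": 0,"turn": -0.0095,"jaw": 0},
  {"tx": 0,"ty": -0.0027,"tz": 0,"turn": -0.0095,"jaw": 0},
])

```text
t: 25.65
tool_pos: [0.565, -0.107, 0.0981]
orientation: [-2.954, -1.069, -0.0]
force: [-2.8, 3.6, 4.4]
opening: 0.0117
```

```bash
python3 tj.py 4
```

```text
t 25.80 ang 0.347 posang 0.354 axisT [-0.325 -0.198 -0.129 -0.096] Tz -0.236 F -2.9 4.3 open 0.0119
```

drive_tool([
  {"tx": 0,"ty": -0.0018,"tz": 0,"turn": -0.0064,"jaw": 0},
  {"tx": 0,"ty": -0.0018,"tz": 0,"turn": -0.0064,"jaw": 0},
])

```text
t: 26.0
tool_pos: [0.5647, -0.1066, 0.0981]
orientation: [-2.942, -1.099, -0.0]
force: [-3.6, 3.7, 4.4]
opening: 0.0117
```

```bash
python3 tj.py 5
```

```text
t 26.20 ang 0.368 posang 0.376 axisT [-0.405 -0.217 -0.136 -0.114 -0.109] Tz -0.260 F -3.2 4.6 open 0.0118
```

drive_tool([
  {"tx": 0,"ty": -0.0018,"tz": 0,"turn": -0.0064,"jaw": 0},
  {"tx": 0,"ty": -0.0018,"tz": 0,"turn": -0.0064,"jaw": 0},
])

```text
t: 26.4
tool_pos: [0.5643, -0.1061, 0.098]
orientation: [-2.931, -1.129, 0.0]
force: [-3.2, 5.0, 4.7]
opening: 0.0118
```

```bash
python3 tj.py 5
```

```text
t 26.60 ang 0.388 posang 0.397 axisT [-0.39  -0.196 -0.113 -0.091 -0.086] Tz -0.242 F -3.3 4.7 open 0.0116
```

At 0.388 it now turns freely, where it was hard before, so the notches are being gained even though the release isn't felt under load. I'll carry on anticlockwise.

drive_tool([
  {"tx": 0,"ty": -0.0018,"tz": 0,"turn": -0.0064,"jaw": 0},
  {"tx": 0,"ty": -0.0018,"tz": 0,"turn": -0.0064,"jaw": 0},
])

```text
t: 26.8
tool_pos: [0.5639, -0.1057, 0.0981]
orientation: [-2.919, -1.158, 0.0]
force: [-3.9, 5.1, 5.9]
opening: 0.0118
```

```bash
python3 tj.py 4
```

```text
t 26.95 ang 0.408 posang 0.418 axisT [-0.372 -0.179 -0.096 -0.074] Tz -0.236 F -3.6 4.9 open 0.0115
```

drive_tool([
  {"tx": 0,"ty": -0.0018,"tz": 0,"turn": -0.0064,"jaw": 0},
  {"tx": 0,"ty": -0.0018,"tz": 0,"turn": -0.0064,"jaw": 0},
])

```text
t: 27.15
tool_pos: [0.5635, -0.1053, 0.0981]
orientation: [-2.908, -1.188, 0.0]
force: [-3.6, 4.3, 5.6]
opening: 0.0118
```

```bash
python3 tj.py 4
```

```text
t 27.30 ang 0.428 posang 0.440 axisT [-0.371 -0.177 -0.095 -0.073] Tz -0.232 F -3.4 4.9 open 0.0117
```

drive_tool([
  {"tx": 0,"ty": -0.0013,"tz": 0,"turn": -0.0048,"jaw": 0},
  {"tx": 0,"ty": -0.0013,"tz": 0,"turn": -0.0048,"jaw": 0},
])

```text
t: 27.5
tool_pos: [0.5632, -0.105, 0.0981]
orientation: [-2.899, -1.209, -0.0]
force: [-3.5, 4.7, 5.1]
opening: 0.0115
```

```bash
python3 tj.py 4
```

```text
t 27.65 ang 0.443 posang 0.454 axisT [-0.329 -0.179 -0.116 -0.099] Tz -0.263 F -3.6 5.0 open 0.0119
```

drive_tool([
  {"tx": 0,"ty": -0.0013,"tz": 0,"turn": -0.0048,"jaw": 0},
  {"tx": 0,"ty": -0.0013,"tz": 0,"turn": -0.0048,"jaw": 0},
])

```text
t: 27.85
tool_pos: [0.5629, -0.1047, 0.0981]
orientation: [-2.889, -1.231, 0.0]
force: [-3.4, 5.3, 5.3]
opening: 0.0117
```

```bash
python3 tj.py 4
```

```text
t 28.00 ang 0.459 posang 0.470 axisT [-0.323 -0.178 -0.116 -0.1  ] Tz -0.260 F -3.4 5.0 open 0.0118
```

drive_tool([
  {"tx": 0,"ty": -0.0013,"tz": 0,"turn": -0.0048,"jaw": 0},
  {"tx": 0,"ty": -0.0013,"tz": 0,"turn": -0.0048,"jaw": 0},
])

```text
t: 28.2
tool_pos: [0.5626, -0.1044, 0.0981]
orientation: [-2.88, -1.253, 0.0]
force: [-3.4, 5.2, 5.6]
opening: 0.0118
```

```bash
python3 tj.py 4
```

```text
t 28.35 ang 0.474 posang 0.484 axisT [-0.368 -0.218 -0.154 -0.137] Tz -0.301 F -3.6 5.0 open 0.0117
```

drive_tool([
  {"tx": 0,"ty": -0.0013,"tz": 0,"turn": -0.0048,"jaw": 0},
  {"tx": 0,"ty": -0.0013,"tz": 0,"turn": -0.0048,"jaw": 0},
])

```text
t: 28.55
tool_pos: [0.5623, -0.1041, 0.0981]
orientation: [-2.87, -1.274, 0.0]
force: [-3.6, 4.7, 6.2]
opening: 0.0116
```

```bash
python3 tj.py 4
```

```text
t 28.70 ang 0.489 posang 0.500 axisT [-0.329 -0.182 -0.119 -0.103] Tz -0.286 F -4.3 5.3 open 0.0119
```

drive_tool([
  {"tx": 0,"ty": -0.0009,"tz": 0,"turn": -0.0032,"jaw": 0},
  {"tx": 0,"ty": -0.0009,"tz": 0,"turn": -0.0032,"jaw": 0},
])

```text
t: 28.9
tool_pos: [0.5622, -0.104, 0.0981]
orientation: [-2.864, -1.289, 0.0]
force: [-3.6, 5.2, 5.5]
opening: 0.0116
```

```bash
python3 tj.py 5
```

```text
t 29.10 ang 0.499 posang 0.510 axisT [-0.308 -0.208 -0.165 -0.154 -0.151] Tz -0.325 F -4.0 5.2 open 0.0117
```

drive_tool([
  {"tx": 0,"ty": -0.0013,"tz": 0,"turn": -0.0048,"jaw": 0},
  {"tx": 0,"ty": -0.0013,"tz": 0,"turn": -0.0048,"jaw": 0},
])

```text
t: 29.3
tool_pos: [0.5618, -0.1037, 0.0981]
orientation: [-2.854, -1.31, 0.0]
force: [-4.8, 5.6, 5.7]
opening: 0.0114
```

```bash
python3 tj.py 5
```

```text
t 29.50 ang 0.514 posang 0.525 axisT [-0.331 -0.183 -0.12  -0.104 -0.1  ] Tz -0.288 F -4.5 5.4 open 0.0120
```

drive_tool([
  {"tx": 0,"ty": -0.0013,"tz": 0,"turn": -0.0048,"jaw": 0},
  {"tx": 0,"ty": -0.0013,"tz": 0,"turn": -0.0048,"jaw": 0},
])

```text
t: 29.7
tool_pos: [0.5615, -0.1034, 0.0981]
orientation: [-2.844, -1.332, 0.0]
force: [-4.1, 6.2, 5.7]
opening: 0.0117
```

```bash
python3 tj.py 5
```

```text
t 29.90 ang 0.529 posang 0.540 axisT [-0.409 -0.258 -0.194 -0.177 -0.173] Tz -0.354 F -4.2 5.3 open 0.0116
```

drive_tool([
  {"tx": 0,"ty": -0.0009,"tz": 0,"turn": -0.0032,"jaw": 0},
  {"tx": 0,"ty": -0.0009,"tz": 0,"turn": -0.0032,"jaw": 0},
])

```text
t: 30.1
tool_pos: [0.5614, -0.1033, 0.0981]
orientation: [-2.838, -1.346, 0.0]
force: [-3.1, 5.7, 5.2]
opening: 0.0119
```

```bash
python3 tj.py 5
```

```text
t 30.30 ang 0.539 posang 0.546 axisT [-0.408 -0.307 -0.264 -0.253 -0.25 ] Tz -0.421 F -3.9 5.2 open 0.0117
```

drive_tool([
  {"tx": 0,"ty": -0.0009,"tz": 0,"turn": -0.0032,"jaw": 0},
  {"tx": 0,"ty": -0.0009,"tz": 0,"turn": -0.0032,"jaw": 0},
])

```text
t: 30.5
tool_pos: [0.5612, -0.1031, 0.0981]
orientation: [-2.831, -1.36, -0.0]
force: [-3.4, 5.4, 5.3]
opening: 0.0117
```

```bash
python3 tj.py 5
```

```text
t 30.70 ang 0.549 posang 0.555 axisT [-0.45  -0.352 -0.309 -0.298 -0.295] Tz -0.454 F -3.4 5.1 open 0.0119
```

drive_tool([
  {"tx": 0,"ty": -0.0009,"tz": 0,"turn": -0.0032,"jaw": 0},
  {"tx": 0,"ty": -0.0009,"tz": 0,"turn": -0.0032,"jaw": 0},
])

```text
t: 30.9
tool_pos: [0.561, -0.103, 0.0981]
orientation: [-2.824, -1.374, -0.0]
force: [-3.4, 5.3, 4.8]
opening: 0.0116
```

```bash
python3 tj.py 7
```

```text
t 31.20 ang 0.559 posang 0.565 axisT [-0.507 -0.409 -0.366 -0.355 -0.352 -0.352 -0.352] Tz -0.505 F -3.3 5.0 open 0.0116
```

drive_tool([
  {"tx": 0,"ty": -0.0009,"tz": 0,"turn": -0.0032,"jaw": 0},
  {"tx": 0,"ty": -0.0009,"tz": 0,"turn": -0.0032,"jaw": 0},
])

```text
t: 31.4
tool_pos: [0.5608, -0.1028, 0.0981]
orientation: [-2.817, -1.388, -0.0]
force: [-3.5, 3.9, 4.5]
opening: 0.0117
```

```bash
python3 tj.py 7
```

```text
t 31.70 ang 0.569 posang 0.573 axisT [-0.557 -0.46  -0.417 -0.406 -0.403 -0.403 -0.402] Tz -0.558 F -3.4 5.0 open 0.0113
```

```bash
cat >sweep.py <<'E'
import sys,json,numpy as np
# args: start_ang shiftx_mm shifty_mm cumulative deltas (ccw +)
r=.027;a0=float(sys.argv[1]);sh=np.array([float(sys.argv[2]),float(sys.argv[3])])/1000
D=[float(v) for v in sys.argv[4:]]
y0=np.radians(19.85)+a0
X=np.array([np.cos(y0),np.sin(y0)]);Y=np.array([np.sin(y0),-np.cos(y0)])
rows=[]
for i,a in enumerate(D):
    s=sh*(i+1)/len(D)
    rows.append(dict(tx=round((r*(np.cos(a)-1)+s@X)/.3,4),ty=round((-r*np.sin(a)+s@Y)/.3,4),tz=0,turn=round(-a/np.pi,4),jaw=0))
print(json.dumps(rows))
E
python3 sweep.py .569 0 .5 -.09 -.18 -.27 -.36 -.45 -.54 -.63 -.72 -.8 -.87 -.92 -.95
```

```text
[{"tx": -0.0003, "ty": 0.008, "tz": 0, "turn": 0.0286, "jaw": 0}, {"tx": -0.0012, "ty": 0.0159, "tz": 0, "turn": 0.0573, "jaw": 0}, {"tx": -0.0029, "ty": 0.0238, "tz": 0, "turn": 0.0859, "jaw": 0}, {"tx": -0.0053, "ty": 0.0314, "tz": 0, "turn": 0.1146, "jaw": 0}, {"tx": -0.0084, "ty": 0.0387, "tz": 0, "turn": 0.1432, "jaw": 0}, {"tx": -0.0121, "ty": 0.0458, "tz": 0, "turn": 0.1719, "jaw": 0}, {"tx": -0.0165, "ty": 0.0524, "tz": 0, "turn": 0.2005, "jaw": 0}, {"tx": -0.0215, "ty": 0.0587, "tz": 0, "turn": 0.2292, "jaw": 0}, {"tx": -0.0263, "ty": 0.0638, "tz": 0, "turn": 0.2546, "jaw": 0}, {"tx": -0.0309, "ty": 0.0679, "tz": 0, "turn": 0.2769, "jaw": 0}, {"tx": -0.0343, "ty": 0.0707, "tz": 0, "turn": 0.2928, "jaw": 0}, {"tx": -0.0363, "ty": 0.0722, "tz": 0, "turn": 0.3024, "jaw": 0}]
```

drive_tool([
  {"tx": -0.0003,"ty": 0.008,"tz": 0,"turn": 0.0286,"jaw": 0},
  {"tx": -0.0012,"ty": 0.0159,"tz": 0,"turn": 0.0573,"jaw": 0},
  {"tx": -0.0029,"ty": 0.0238,"tz": 0,"turn": 0.0859,"jaw": 0},
  {"tx": -0.0053,"ty": 0.0314,"tz": 0,"turn": 0.1146,"jaw": 0},
  {"tx": -0.0084,"ty": 0.0387,"tz": 0,"turn": 0.1432,"jaw": 0},
  {"tx": -0.0121,"ty": 0.0458,"tz": 0,"turn": 0.1719,"jaw": 0},
  {"tx": -0.0165,"ty": 0.0524,"tz": 0,"turn": 0.2005,"jaw": 0},
  {"tx": -0.0215,"ty": 0.0587,"tz": 0,"turn": 0.2292,"jaw": 0},
  {"tx": -0.0263,"ty": 0.0638,"tz": 0,"turn": 0.2546,"jaw": 0},
  {"tx": -0.0309,"ty": 0.0679,"tz": 0,"turn": 0.2769,"jaw": 0},
  {"tx": -0.0343,"ty": 0.0707,"tz": 0,"turn": 0.2928,"jaw": 0},
  {"tx": -0.0363,"ty": 0.0722,"tz": 0,"turn": 0.3024,"jaw": 0},
])

```text
t: 32.9
tool_pos: [0.5714, -0.1257, 0.0981]
orientation: [3.14, -0.057, -0.0]
force: [-2.1, 0.5, 3.9]
opening: 0.0119
```

```bash
python3 tj.py 7
```

```text
t 33.20 ang -0.381 posang -0.393 axisT [-0.109 -0.296  0.47   0.163 -0.003 -0.069 -0.09 ] Tz -0.000 F -2.7 -3.2 open 0.0116
```

drive_tool([
  {"tx": 0,"ty": 0.0018,"tz": 0,"turn": 0.0064,"jaw": 0},
  {"tx": 0,"ty": 0.0027,"tz": 0,"turn": 0.0095,"jaw": 0},
  {"tx": 0,"ty": 0.0027,"tz": 0,"turn": 0.0095,"jaw": 0},
])

```text
t: 33.5
tool_pos: [0.5714, -0.1264, 0.0981]
orientation: [3.139, -0.103, 0.0]
force: [-3.7, -4.2, 3.7]
opening: 0.0116
```

```bash
python3 tj.py 4
```

```text
t 33.65 ang -0.412 posang -0.421 axisT [0.202 0.085 0.041 0.029] Tz 0.145 F -3.7 -4.0 open 0.0116
```

drive_tool([
  {"tx": 0,"ty": 0.0018,"tz": 0,"turn": 0.0064,"jaw": 0},
  {"tx": 0,"ty": 0.0018,"tz": 0,"turn": 0.0064,"jaw": 0},
])

```text
t: 33.85
tool_pos: [0.5713, -0.127, 0.0981]
orientation: [3.138, -0.135, 0.0]
force: [-4.7, -4.4, 3.6]
opening: 0.0115
```

```bash
python3 tj.py 4
```

```text
t 34.00 ang -0.432 posang -0.443 axisT [0.295 0.105 0.024 0.003] Tz 0.125 F -4.1 -4.1 open 0.0116
```

drive_tool([
  {"tx": 0,"ty": 0.0018,"tz": 0,"turn": 0.0064,"jaw": 0},
  {"tx": 0,"ty": 0.0018,"tz": 0,"turn": 0.0064,"jaw": 0},
])

```text
t: 34.2
tool_pos: [0.5713, -0.1275, 0.0981]
orientation: [3.136, -0.167, 0.0]
force: [-3.9, -4.0, 4.1]
opening: 0.012
```

```bash
python3 tj.py 4
```

```text
t 34.35 ang -0.452 posang -0.463 axisT [0.294 0.104 0.023 0.001] Tz 0.129 F -3.9 -4.3 open 0.0115
```

drive_tool([
  {"tx": 0,"ty": 0.0018,"tz": 0,"turn": 0.0064,"jaw": 0},
  {"tx": 0,"ty": 0.0018,"tz": 0,"turn": 0.0064,"jaw": 0},
])

```text
t: 34.55
tool_pos: [0.5712, -0.1281, 0.0981]
orientation: [3.135, -0.198, 0.0]
force: [-3.5, -4.4, 3.3]
opening: 0.0115
```

```bash
python3 tj.py 4
```

```text
t 34.70 ang -0.472 posang -0.485 axisT [0.293 0.104 0.022 0.001] Tz 0.133 F -3.8 -4.4 open 0.0114
```

drive_tool([
  {"tx": 0,"ty": 0.0013,"tz": 0,"turn": 0.0048,"jaw": 0},
  {"tx": 0,"ty": 0.0013,"tz": 0,"turn": 0.0048,"jaw": 0},
])

```text
t: 34.9
tool_pos: [0.5712, -0.1285, 0.0981]
orientation: [3.133, -0.221, 0.0]
force: [-3.3, -3.9, 4.4]
opening: 0.0117
```

```bash
python3 tj.py 4
```

```text
t 35.05 ang -0.487 posang -0.498 axisT [0.242 0.099 0.038 0.022] Tz 0.157 F -3.7 -4.5 open 0.0118
```

drive_tool([
  {"tx": 0,"ty": 0.0013,"tz": 0,"turn": 0.0048,"jaw": 0},
  {"tx": 0,"ty": 0.0013,"tz": 0,"turn": 0.0048,"jaw": 0},
])

```text
t: 35.25
tool_pos: [0.5711, -0.1289, 0.0981]
orientation: [3.131, -0.245, -0.0]
force: [-3.6, -4.3, 3.2]
opening: 0.0116
```

```bash
python3 tj.py 4
```

```text
t 35.40 ang -0.502 posang -0.514 axisT [0.241 0.099 0.038 0.022] Tz 0.162 F -3.3 -4.7 open 0.0116
```

drive_tool([
  {"tx": 0,"ty": 0.0013,"tz": 0,"turn": 0.0048,"jaw": 0},
  {"tx": 0,"ty": 0.0013,"tz": 0,"turn": 0.0048,"jaw": 0},
])

```text
t: 35.6
tool_pos: [0.5711, -0.1293, 0.0981]
orientation: [3.129, -0.269, 0.0]
force: [-3.9, -4.8, 3.1]
opening: 0.0119
```

```bash
python3 tj.py 4
```

```text
t 35.75 ang -0.517 posang -0.530 axisT [0.242 0.1   0.039 0.023] Tz 0.167 F -3.9 -4.7 open 0.0117
```

drive_tool([
  {"tx": 0,"ty": 0.0013,"tz": 0,"turn": 0.0048,"jaw": 0},
  {"tx": 0,"ty": 0.0013,"tz": 0,"turn": 0.0048,"jaw": 0},
])

```text
t: 35.95
tool_pos: [0.571, -0.1297, 0.0981]
orientation: [3.127, -0.292, -0.0]
force: [-4.5, -4.2, 3.4]
opening: 0.0122
```

```bash
python3 tj.py 4
```

```text
t 36.10 ang -0.532 posang -0.546 axisT [0.242 0.1   0.039 0.023] Tz 0.172 F -3.5 -4.9 open 0.0119
```

drive_tool([
  {"tx": 0,"ty": 0.0013,"tz": 0,"turn": 0.0048,"jaw": 0},
  {"tx": 0,"ty": 0.0013,"tz": 0,"turn": 0.0048,"jaw": 0},
])

```text
t: 36.3
tool_pos: [0.5709, -0.1302, 0.0981]
orientation: [3.125, -0.316, 0.0]
force: [-4.5, -5.6, 3.6]
opening: 0.0114
```

```bash
python3 tj.py 4
```

```text
t 36.45 ang -0.547 posang -0.560 axisT [0.242 0.1   0.039 0.023] Tz 0.176 F -4.1 -4.9 open 0.0117
```

drive_tool([
  {"tx": 0,"ty": 0.0013,"tz": 0,"turn": 0.0048,"jaw": 0},
  {"tx": 0,"ty": 0.0013,"tz": 0,"turn": 0.0048,"jaw": 0},
])

```text
t: 36.65
tool_pos: [0.5708, -0.1306, 0.0981]
orientation: [3.122, -0.339, 0.0]
force: [-3.0, -4.6, 4.2]
opening: 0.0111
```

```bash
python3 tj.py 4
```

```text
t 36.80 ang -0.563 posang -0.576 axisT [0.242 0.1   0.039 0.023] Tz 0.181 F -3.6 -5.1 open 0.0116
```

drive_tool([
  {"tx": 0,"ty": 0.0013,"tz": 0,"turn": 0.0048,"jaw": 0},
  {"tx": 0,"ty": 0.0013,"tz": 0,"turn": 0.0048,"jaw": 0},
])

```text
t: 37.0
tool_pos: [0.5707, -0.131, 0.0981]
orientation: [3.119, -0.363, 0.0]
force: [-4.3, -4.7, 3.9]
opening: 0.0115
```

```bash
python3 tj.py 4
```

```text
t 37.15 ang -0.578 posang -0.591 axisT [0.243 0.1   0.039 0.023] Tz 0.186 F -4.1 -5.2 open 0.0118
```

It is now past −0.54 with only light, steady drag, so the plug seems free. I'll sweep back and prove it carefully beyond 0.65 anticlockwise.

```bash
python3 sweep.py -.578 -.3 0 .09 .19 .29 .39 .49 .59 .69 .79 .88 .96 1.02 1.06; python3 sweep.py .482 0 0 .02 .04 .06 .08 .08;
```

```text
[{"tx": -0.0004, "ty": -0.0081, "tz": 0, "turn": -0.0286, "jaw": 0}, {"tx": -0.0018, "ty": -0.017, "tz": 0, "turn": -0.0605, "jaw": 0}, {"tx": -0.004, "ty": -0.0257, "tz": 0, "turn": -0.0923, "jaw": 0}, {"tx": -0.0071, "ty": -0.0341, "tz": 0, "turn": -0.1241, "jaw": 0}, {"tx": -0.011, "ty": -0.0423, "tz": 0, "turn": -0.156, "jaw": 0}, {"tx": -0.0157, "ty": -0.05, "tz": 0, "turn": -0.1878, "jaw": 0}, {"tx": -0.0212, "ty": -0.0572, "tz": 0, "turn": -0.2196, "jaw": 0}, {"tx": -0.0273, "ty": -0.0638, "tz": 0, "turn": -0.2515, "jaw": 0}, {"tx": -0.0334, "ty": -0.0692, "tz": 0, "turn": -0.2801, "jaw": 0}, {"tx": -0.0392, "ty": -0.0735, "tz": 0, "turn": -0.3056, "jaw": 0}, {"tx": -0.0438, "ty": -0.0765, "tz": 0, "turn": -0.3247, "jaw": 0}, {"tx": -0.047, "ty": -0.0783, "tz": 0, "turn": -0.3374, "jaw": 0}]
[{"tx": -0.0, "ty": -0.0018, "tz": 0, "turn": -0.0064, "jaw": 0}, {"tx": -0.0001, "ty": -0.0036, "tz": 0, "turn": -0.0127, "jaw": 0}, {"tx": -0.0002, "ty": -0.0054, "tz": 0, "turn": -0.0191, "jaw": 0}, {"tx": -0.0003, "ty": -0.0072, "tz": 0, "turn": -0.0255, "jaw": 0}, {"tx": -0.0003, "ty": -0.0072, "tz": 0, "turn": -0.0255, "jaw": 0}]
```

drive_tool([
  {"tx": -0.0004,"ty": -0.0081,"tz": 0,"turn": -0.0286,"jaw": 0},
  {"tx": -0.0018,"ty": -0.017,"tz": 0,"turn": -0.0605,"jaw": 0},
  {"tx": -0.004,"ty": -0.0257,"tz": 0,"turn": -0.0923,"jaw": 0},
  {"tx": -0.0071,"ty": -0.0341,"tz": 0,"turn": -0.1241,"jaw": 0},
  {"tx": -0.011,"ty": -0.0423,"tz": 0,"turn": -0.156,"jaw": 0},
  {"tx": -0.0157,"ty": -0.05,"tz": 0,"turn": -0.1878,"jaw": 0},
  {"tx": -0.0212,"ty": -0.0572,"tz": 0,"turn": -0.2196,"jaw": 0},
  {"tx": -0.0273,"ty": -0.0638,"tz": 0,"turn": -0.2515,"jaw": 0},
  {"tx": -0.0334,"ty": -0.0692,"tz": 0,"turn": -0.2801,"jaw": 0},
  {"tx": -0.0392,"ty": -0.0735,"tz": 0,"turn": -0.3056,"jaw": 0},
  {"tx": -0.0438,"ty": -0.0765,"tz": 0,"turn": -0.3247,"jaw": 0},
  {"tx": -0.047,"ty": -0.0783,"tz": 0,"turn": -0.3374,"jaw": 0},
])

```text
t: 38.35
tool_pos: [0.5623, -0.104, 0.0981]
orientation: [-2.874, -1.268, 0.0]
force: [-3.8, -1.7, 4.9]
opening: 0.0118
```

```bash
python3 tj.py 7
```

```text
t 38.65 ang 0.481 posang 0.503 axisT [ 0.36   0.453 -0.682 -0.246 -0.012  0.047  0.06 ] Tz -0.005 F -4.2 -1.2 open 0.0117
```

drive_tool([
  {"tx": 0,"ty": -0.0018,"tz": 0,"turn": -0.0064,"jaw": 0},
  {"tx": -0.0001,"ty": -0.0036,"tz": 0,"turn": -0.0127,"jaw": 0},
  {"tx": -0.0001,"ty": -0.0036,"tz": 0,"turn": -0.0127,"jaw": 0},
])

```text
t: 38.95
tool_pos: [0.5615, -0.1033, 0.0981]
orientation: [-2.849, -1.322, 0.0]
force: [-3.8, -0.4, 5.7]
opening: 0.0118
```

```bash
python3 tj.py 4
```

```text
t 39.10 ang 0.522 posang 0.542 axisT [-0.322 -0.104 -0.016  0.007] Tz -0.076 F -4.7 -0.9 open 0.0115
```

drive_tool([
  {"tx": 0,"ty": -0.0018,"tz": 0,"turn": -0.0064,"jaw": 0},
  {"tx": 0,"ty": -0.0018,"tz": 0,"turn": -0.0064,"jaw": 0},
])

```text
t: 39.3
tool_pos: [0.5611, -0.1029, 0.0981]
orientation: [-2.836, -1.351, 0.0]
force: [-4.2, -0.7, 5.7]
opening: 0.0115
```

```bash
python3 tj.py 4
```

```text
t 39.45 ang 0.542 posang 0.564 axisT [-0.31  -0.112 -0.028 -0.005] Tz -0.091 F -4.7 -0.9 open 0.0118
```

drive_tool([
  {"tx": 0,"ty": -0.0018,"tz": 0,"turn": -0.0064,"jaw": 0},
  {"tx": 0,"ty": -0.0018,"tz": 0,"turn": -0.0064,"jaw": 0},
])

```text
t: 39.65
tool_pos: [0.5607, -0.1026, 0.0981]
orientation: [-2.822, -1.379, 0.0]
force: [-4.7, 0.0, 5.6]
opening: 0.0118
```

```bash
python3 tj.py 4
```

```text
t 39.80 ang 0.562 posang 0.584 axisT [-0.311 -0.113 -0.028 -0.007] Tz -0.096 F -4.8 -0.9 open 0.0116
```

drive_tool([
  {"tx": 0,"ty": -0.0018,"tz": 0,"turn": -0.0064,"jaw": 0},
  {"tx": 0,"ty": -0.0018,"tz": 0,"turn": -0.0064,"jaw": 0},
])

```text
t: 40.0
tool_pos: [0.5602, -0.1023, 0.0981]
orientation: [-2.808, -1.407, 0.0]
force: [-4.4, -1.0, 6.3]
opening: 0.0117
```

```bash
python3 tj.py 4
```

```text
t 40.15 ang 0.582 posang 0.605 axisT [-0.314 -0.116 -0.031 -0.009] Tz -0.102 F -4.8 -0.9 open 0.0119
```

drive_tool([
  {"tx": 0,"ty": -0.0018,"tz": 0,"turn": -0.0064,"jaw": 0},
  {"tx": 0,"ty": -0.0018,"tz": 0,"turn": -0.0064,"jaw": 0},
])

```text
t: 40.35
tool_pos: [0.5598, -0.1019, 0.0981]
orientation: [-2.794, -1.436, 0.0]
force: [-5.7, -0.6, 6.2]
opening: 0.0116
```

```bash
python3 tj.py 4
```

```text
t 40.50 ang 0.602 posang 0.625 axisT [-0.297 -0.098 -0.013  0.009] Tz -0.107 F -5.6 -0.7 open 0.0118
```

drive_tool([
  {"tx": 0,"ty": -0.0018,"tz": 0,"turn": -0.0064,"jaw": 0},
  {"tx": 0,"ty": -0.0027,"tz": 0,"turn": -0.0095,"jaw": 0},
  {"tx": 0,"ty": -0.0027,"tz": 0,"turn": -0.0095,"jaw": 0},
])

```text
t: 40.8
tool_pos: [0.5591, -0.1015, 0.0981]
orientation: [-2.772, -1.477, 0.0]
force: [-4.5, -0.3, 5.3]
opening: 0.0116
```

```bash
python3 tj.py 4
```

```text
t 40.95 ang 0.632 posang 0.656 axisT [-0.217 -0.095 -0.049 -0.037] Tz -0.139 F -5.0 -0.8 open 0.0118
```

drive_tool([
  {"tx": 0,"ty": -0.0018,"tz": 0,"turn": -0.0064,"jaw": 0},
  {"tx": -0.0001,"ty": -0.0036,"tz": 0,"turn": -0.0127,"jaw": 0},
  {"tx": -0.0001,"ty": -0.0036,"tz": 0,"turn": -0.0127,"jaw": 0},
])

```text
t: 41.25
tool_pos: [0.5581, -0.1008, 0.0981]
orientation: [-2.742, -1.532, 0.0]
force: [-5.7, -0.7, 5.4]
opening: 0.0117
```

```bash
python3 tj.py 4;python3 sweep.py .672 -.5 0 .05 .1 .17 .24 .31 .38 .45 .52 .59 .66 .72 .76
```

```text
t 41.40 ang 0.672 posang 0.696 axisT [-0.333 -0.112 -0.023  0.   ] Tz -0.114 F -5.2 -0.6 open 0.0118
[{"tx": -0.0002, "ty": -0.0046, "tz": 0, "turn": -0.0159, "jaw": 0}, {"tx": -0.0006, "ty": -0.0092, "tz": 0, "turn": -0.0318, "jaw": 0}, {"tx": -0.0015, "ty": -0.0156, "tz": 0, "turn": -0.0541, "jaw": 0}, {"tx": -0.0029, "ty": -0.0219, "tz": 0, "turn": -0.0764, "jaw": 0}, {"tx": -0.0047, "ty": -0.028, "tz": 0, "turn": -0.0987, "jaw": 0}, {"tx": -0.0069, "ty": -0.0341, "tz": 0, "turn": -0.121, "jaw": 0}, {"tx": -0.0095, "ty": -0.04, "tz": 0, "turn": -0.1432, "jaw": 0}, {"tx": -0.0125, "ty": -0.0457, "tz": 0, "turn": -0.1655, "jaw": 0}, {"tx": -0.0159, "ty": -0.0511, "tz": 0, "turn": -0.1878, "jaw": 0}, {"tx": -0.0196, "ty": -0.0564, "tz": 0, "turn": -0.2101, "jaw": 0}, {"tx": -0.0231, "ty": -0.0606, "tz": 0, "turn": -0.2292, "jaw": 0}, {"tx": -0.0256, "ty": -0.0634, "tz": 0, "turn": -0.2419, "jaw": 0}]
```

Free at 0.67, past the proving angle. Now I'll turn towards the open stop.

drive_tool([
  {"tx": -0.0002,"ty": -0.0046,"tz": 0,"turn": -0.0159,"jaw": 0},
  {"tx": -0.0006,"ty": -0.0092,"tz": 0,"turn": -0.0318,"jaw": 0},
  {"tx": -0.0015,"ty": -0.0156,"tz": 0,"turn": -0.0541,"jaw": 0},
  {"tx": -0.0029,"ty": -0.0219,"tz": 0,"turn": -0.0764,"jaw": 0},
  {"tx": -0.0047,"ty": -0.028,"tz": 0,"turn": -0.0987,"jaw": 0},
  {"tx": -0.0069,"ty": -0.0341,"tz": 0,"turn": -0.121,"jaw": 0},
  {"tx": -0.0095,"ty": -0.04,"tz": 0,"turn": -0.1432,"jaw": 0},
  {"tx": -0.0125,"ty": -0.0457,"tz": 0,"turn": -0.1655,"jaw": 0},
  {"tx": -0.0159,"ty": -0.0511,"tz": 0,"turn": -0.1878,"jaw": 0},
  {"tx": -0.0196,"ty": -0.0564,"tz": 0,"turn": -0.2101,"jaw": 0},
  {"tx": -0.0231,"ty": -0.0606,"tz": 0,"turn": -0.2292,"jaw": 0},
  {"tx": -0.0256,"ty": -0.0634,"tz": 0,"turn": -0.2419,"jaw": 0},
])

```text
t: 42.6
tool_pos: [0.5377, -0.0972, 0.0981]
orientation: [-1.976, -2.441, -0.0]
force: [-7.2, 0.0, 7.6]
opening: 0.0118
```

```bash
python3 tj.py 6; python3 arc.py .07 .1 .11
```

```text
t 42.85 ang 1.432 posang 1.471 axisT [ 0.423  0.357 -0.651 -0.178  0.005  0.055] Tz -0.142 F -7.3 0.4 open 0.0118
cum from call start:
0.07 tx -0.0002 ty -0.0063 turn -0.0223
0.1 tx -0.0004 ty -0.0090 turn -0.0318
0.11 tx -0.0005 ty -0.0099 turn -0.0350
```

drive_tool([
  {"tx": -0.0001,"ty": -0.005,"tz": 0,"turn": -0.0127,"jaw": 0},
  {"tx": -0.0003,"ty": -0.0085,"tz": 0,"turn": -0.0223,"jaw": 0},
  {"tx": -0.0004,"ty": -0.0106,"tz": 0,"turn": -0.0318,"jaw": 0},
  {"tx": -0.0004,"ty": -0.0106,"tz": 0,"turn": -0.0318,"jaw": 0},
])

```text
t: 43.25
tool_pos: [0.5348, -0.098, 0.0981]
orientation: [-1.853, -2.536, -0.0]
force: [-5.8, 1.6, 6.6]
opening: 0.0115
```

```bash
python3 tj.py 4
```

```text
t 43.40 ang 1.532 posang 1.572 axisT [-0.484 -0.123  0.023  0.06 ] Tz -0.091 F -5.9 0.6 open 0.0112
```

drive_tool([
  {"tx": 0,"ty": -0.0018,"tz": 0,"turn": -0.0064,"jaw": 0},
  {"tx": 0,"ty": -0.0018,"tz": 0,"turn": -0.0064,"jaw": 0},
])

```text
t: 43.6
tool_pos: [0.5343, -0.0981, 0.0981]
orientation: [-1.828, -2.554, -0.0]
force: [-5.7, 0.3, 5.5]
opening: 0.0114
```

```bash
python3 tj.py 5
```

```text
t 43.80 ang 1.552 posang 1.592 axisT [-0.338 -0.122 -0.029 -0.005  0.   ] Tz -0.137 F -5.4 0.5 open 0.0116
```

drive_tool([
  {"tx": 0,"ty": -0.0013,"tz": 0,"turn": -0.0048,"jaw": 0},
  {"tx": 0,"ty": -0.0013,"tz": 0,"turn": -0.0048,"jaw": 0},
])

```text
t: 44.0
tool_pos: [0.5339, -0.0982, 0.0981]
orientation: [-1.809, -2.567, -0.0]
force: [-5.2, 0.1, 6.8]
opening: 0.0117
```

```bash
python3 tj.py 5
```

```text
t 44.20 ang 1.567 posang 1.605 axisT [-0.288 -0.125 -0.056 -0.038 -0.034] Tz -0.160 F -5.0 0.4 open 0.0119
```

drive_tool([
  {"tx": 0,"ty": -0.0009,"tz": 0,"turn": -0.0032,"jaw": 0},
  {"tx": 0,"ty": -0.0009,"tz": 0,"turn": -0.0032,"jaw": 0},
])

```text
t: 44.4
tool_pos: [0.5337, -0.0983, 0.0981]
orientation: [-1.796, -2.576, -0.001]
force: [-5.5, 0.9, 5.7]
opening: 0.0113
```

```bash
python3 tj.py 5
```

```text
t 44.60 ang 1.577 posang 1.612 axisT [-0.325 -0.211 -0.162 -0.15  -0.147] Tz -0.274 F -5.2 0.7 open 0.0114
```

drive_tool([
  {"tx": 0,"ty": -0.0009,"tz": 0,"turn": -0.0032,"jaw": 0},
  {"tx": 0,"ty": -0.0009,"tz": 0,"turn": -0.0032,"jaw": 0},
])

```text
t: 44.8
tool_pos: [0.5337, -0.0983, 0.0981]
orientation: [-1.784, -2.585, -0.001]
force: [-3.6, 1.0, 4.9]
opening: 0.0117
```

```bash
python3 tj.py 5
```

```text
t 45.00 ang 1.587 posang 1.613 axisT [-0.651 -0.54  -0.492 -0.479 -0.476] Tz -0.563 F -3.9 1.3 open 0.0114
```

The torque rises sharply at 1.58 to 1.59 rad, so that is the open stop. I'll ease off, let go and lift away.

drive_tool([
  {"tx": 0,"ty": 0.0009,"tz": 0,"turn": 0.0032,"jaw": 0},
  {"tx": 0,"ty": 0.0009,"tz": 0,"turn": 0.0032,"jaw": 0},
  {"tx": 0,"ty": 0.0009,"tz": 0,"turn": 0.0032,"jaw": 0.6},
  {"tx": 0,"ty": 0.0009,"tz": 0,"turn": 0.0032,"jaw": 0.6},
  {"tx": 0,"ty": 0.0009,"tz": 0,"turn": 0.0032,"jaw": 0.6},
  {"tx": 0,"ty": 0.0009,"tz": 0,"turn": 0.0032,"jaw": 0.6},
  {"tx": 0,"ty": 0.0009,"tz": 0,"turn": 0.0032,"jaw": 0.6},
  {"tx": 0,"ty": 0.0009,"tz": 0,"turn": 0.0032,"jaw": 0.6},
])

```text
t: 45.8
tool_pos: [0.5339, -0.0987, 0.098]
orientation: [-1.796, -2.578, -0.0]
force: [0.7, 0.3, -0.8]
opening: 0.0537
```

drive_tool([
  {"tx": 0,"ty": 0,"tz": -0.08,"turn": 0,"jaw": 0.6},
  {"tx": 0,"ty": 0,"tz": -0.2,"turn": 0,"jaw": 0.6},
  {"tx": 0,"ty": 0,"tz": -0.35,"turn": 0,"jaw": 0.6},
  {"tx": 0,"ty": 0,"tz": -0.45,"turn": 0,"jaw": 0.6},
  {"tx": 0,"ty": 0,"tz": -0.45,"turn": 0,"jaw": 0.6},
  {"tx": 0,"ty": 0,"tz": -0.45,"turn": 0,"jaw": 0.6},
])

```text
t: 46.4
tool_pos: [0.5345, -0.0989, 0.2338]
orientation: [1.795, 2.576, 0.001]
force: [-0.2, -0.5, 0.8]
opening: 0.0559
```

```bash
python3 tj.py 1; python3 - <<'E'
from h import *
s=robot.read_state();M=R.from_rotvec(s['orientation']).as_matrix();print(M.round(2),s['tool_pos'],s['q'].round(2))
E
```

```text
t 46.40 ang 1.578 posang 1.596 axisT [0.006] Tz 0.001 F -0.2 -0.0 open 0.0559
[[-0.35  0.94  0.  ]
 [ 0.94  0.35 -0.  ]
 [-0.    0.   -1.  ]] [ 0.53448918 -0.09893716  0.23384794] [-0.28 -0.03  1.63  0.    1.54 -0.63]
```

drive_tool([
  {"tx": 0.9,"ty": 0,"tz": 0,"turn": 0,"jaw": 0.6},
  {"tx": 0.9,"ty": 0,"tz": 0,"turn": 0,"jaw": 0.6},
  {"tx": 0.9,"ty": 0,"tz": 0,"turn": 0,"jaw": 0.6},
  {"tx": 0.9,"ty": 0,"tz": 0,"turn": 0,"jaw": 0.6},
  {"tx": 0.9,"ty": 0,"tz": 0,"turn": 0,"jaw": 0.6},
  {"tx": 0.9,"ty": 0,"tz": 0,"turn": 0,"jaw": 0.6},
  {"tx": 0.9,"ty": 0,"tz": 0,"turn": 0,"jaw": 0.6},
  {"tx": 0.9,"ty": 0,"tz": 0,"turn": 0,"jaw": 0.6},
])

```text
t: 47.2
tool_pos: [0.4397, 0.1543, 0.2315]
orientation: [-1.793, -2.578, 0.003]
force: [0.4, -0.9, 1.3]
opening: 0.0559
```

```bash
python3 - <<'E'
from h import *
for n in("top","scene"):
    p,d=robot.read_camera(n);cv2.imwrite(f"pics/{n}9.png",p)
    W=world(n,d).reshape(-1,3);c=np.array([.5444,-.1244])
    m=(W[:,2]>.105)&(W[:,2]<.134)&(np.hypot(*(W[:,:2]-c).T)<.05);Q=W[m]
    rect=cv2.minAreaRect((Q[:,:2]*1000).astype(np.float32));e=np.linalg.eigh(np.cov(Q[:,:2].T))[1][:,1]
    print(n,len(Q),rect,'angle',np.degrees(np.arctan2(e[1],e[0]))%180,'handle',np.radians(np.degrees(np.arctan2(e[1],e[0]))%180-19.85))
    if n=="top":
        W0=world(n,np.load("top0.npy"));W=W.reshape(W0.shape)
        for nm,(u,v),r in(("cone",(265,253),20),("can",(445,272),25),("tape",(475,170),30),("sd",(340,302),42)):
            for V in(W0,W):
                S=V[v-r:v+r,u-r:u+r].reshape(-1,3);Q=S[(S[:,2]>.008)&(S[:,2]<.12)];print(nm,Q.min(0).round(3),Q.max(0).round(3))
print(robot.read_state()['t'])
E
```

```text
top 236 ((542.566162109375, -124.91502380371094), (13.420814514160156, 79.99937438964844), 19.41765785217285) angle 109.66448157706945 handle 1.567558419491651
cone [0.454 0.062 0.008] [0.508 0.118 0.103]
cone [0.452 0.062 0.008] [0.508 0.116 0.103]
can [ 0.419 -0.277  0.008] [ 0.471 -0.226  0.104]
can [ 0.419 -0.278  0.008] [ 0.471 -0.226  0.103]
tape [ 0.587 -0.383  0.008] [ 0.699 -0.266  0.063]
tape [ 0.586 -0.384  0.008] [ 0.699 -0.265  0.064]
sd [ 0.343 -0.14   0.008] [0.467 0.016 0.03 ]
sd [ 0.343 -0.14   0.008] [0.467 0.016 0.03 ]
scene 189 ((546.9345703125, -123.67349243164062), (16.069028854370117, 79.54656219482422), 20.72756576538086) angle 109.36285354675604 handle 1.562294017246377
47.3
```

View pics/scene9.png

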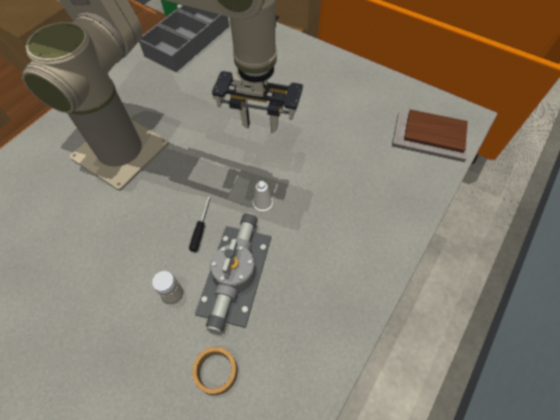

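View pics/top9.png

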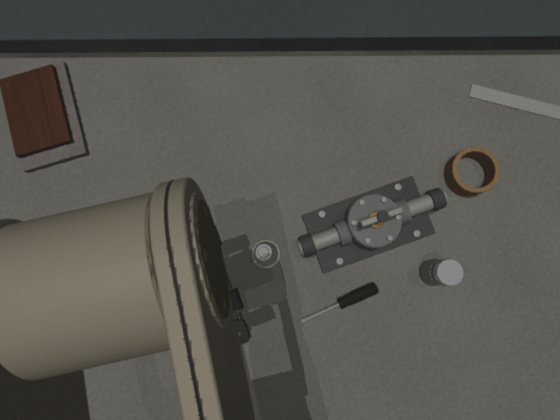

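The bar now lies along the pipe, from about (362,222) to (408,208) in the top view. The cone, can, tape roll and screwdriver are unmoved and the arm is clear of everything, so I'll hand in.

```bash
python3 -c "
from plant import robot
print(robot.close_job())"
```

```text
the job is handed in; nothing more can be done
None
```

The cock is free and open. The handle is at its anticlockwise stop with the bar along the pipe, and I let go and handed the job in at about 47 s of the 69 s allowed.

**What I did:** My first grip, at the centre, closed on the 22 mm button instead of the bar. I moved 27 mm out and gripped one wing (12 mm opening), then rocked it about its axis, easing off each way once it came up hard. The settled torque was 0.39 to 0.42 N m each time (including friction), against about 0.68 N m where the plug would be wrenched. It came free after these swings, passed 0.65 rad without resistance and went on to the stop. At the stop the torque reached 0.48 N m before I eased off.

**Last checks:**
- **Handle angle:** the two cameras measured 1.568 and 1.562 rad; the open stop is 1.57.
- **Things around it:** the cone, can, tape roll and screwdriver are within 1–2 mm of where they started.
- **Arm:** it is clear of everything, with no contact force.

**What did not agree:**
- **Notches:** I never felt one give. The torque stayed steady while I held, and the gain only showed as a wider swing afterwards.
- **Count and first stop:** I held hard three times (anticlockwise, clockwise, anticlockwise), though four notches are said to be needed. The first hard stop came at about 0.36 rad, not within 0.30. One notch probably gave earlier, unnoticed in the noisy first readings.
- **Torque readings:** readings taken just as each small step ended were higher, up to 0.57 N m. After fast sweeps they swung to about 1.1 N m either way. I took these as the arm's own motion and judged by the settled values.

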